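Feed a terminal bar into a bench press with the push stick

TASK

Set the brass terminal bar flat on the press's infeed table in front of the guide, then take the wooden push stick and, keeping the gripper itself off the bar, feed it lengthwise along the guide with the stick until it is fully home against the end stop under the ram. Stand the stick back in its holder and slide the guard gate all the way down, without shifting the screwdriver, the carton or the bin of parts.

Things in the scene. Friction and masses are not known exactly. Their poses are not given: they have to be found in the camera images.
- press: Grey C-frame bench press, 390 mm tall, fixed to the bench but in a different place each time. Origin on the bench (z = 0) below the guard gate, on the guide's centre line; x is the level feed direction, z up. Flat bed and infeed table 50 mm above the bench; the infeed table is 100 mm wide and starts at x = -230 mm. The end stop's face is at x = +85 mm.
- load (a point): Centre of a bar laid on the infeed table just in front of the guide's mouth (58 mm above the bench, 160 mm before the gate plane); axes as the press.
- nest (a point): Where the bar's centre is when it is fully home against the end stop, under the ram (58 mm above the bench, 55 mm beyond the gate plane); axes as the press.
- gate (a joint): Height of the clear, aluminium-edged sliding gate above its shut position, m: 0 is shut, 0.086 fully up. It starts raised 78 mm or more, leaving at least 92 mm of opening above the bed at press x = -9 to -1 mm; shut, it ends 14 mm above the bed. It stays where it is left by friction (about 3 N presses it down, plus 8 N per m/s).
- gate_bar (a point): Middle of the flat top of the gate's steel push bar, 84 mm long across the feed, 16 mm deep and 10 mm thick, 44 mm in front of the gate on the infeed side, on two short arms; moves with the gate. It is about 144 mm above the bench when shut. Press it straight down. Axes as the press.
- bar_center (a point): Centre of the loose brass terminal bar, 60 mm long (its x), 24 mm wide (its y), 16 mm high, 0.13 to 0.27 kg, a row of five small screws on top. It lies on the thin black mat (3 mm thick, 150 x 130 mm).
- stick_grip (a point): Centre of the push stick's square wooden handle, 22 x 22 mm, 80 mm long. Below it, on the same axis, a straight wooden blade 18 mm wide (stick y) and 10 mm thick (stick x); its foot is 180 mm below this point, the handle's top 40 mm above. Stick z runs from foot to top. 0.05 to 0.08 kg. It stands foot down, loose in the holder, leaning up to 5 degrees.
- stick_foot (a point): Middle of the flat end of the stick's blade.
- pocket (a point): Centre of the inner floor of the holder's pocket, 9 mm above the bench. The dark steel holder is fixed: a base plate 90 x 85 mm carrying an upright open pocket 15 mm (x) by 22 mm (y) inside, 78 mm deep, with a flared lip above it that opens to about 36 x 42 mm, its rim 93 mm above this point.
- driver: Screwdriver lying on the bench; leave it alone.
- carton: Closed cardboard carton 70 x 100 x 50 mm; leave it alone.
- bin: Small open grey bin 90 x 120 x 55 mm with aluminium pieces in it; leave it alone.
- bar: The terminal bar itself; its origin is the centre of its underside, axes as bar_center.
- stick: The push stick itself; its origin is the middle of the blade's foot.
- mouth (a point): Middle of the guide's flared mouth, on the bed, 132 mm before the gate plane; axes as the press. The guide is two steel rails 12 mm high and 12 mm wide, 28 mm apart inside, from press x = -90 mm to the end stop, centred on y = 0; from x = -132 to -90 mm they narrow from about 58 mm to 28 mm.
- head_edge (a point): Lower front edge of the press head, over the guide's centre line: the head hangs over everything beyond this edge, 110 mm above the bed. Under it at press x = 55 mm is the punch, 20 mm across, its tip 70 mm above the bed. Two 14 mm square gate posts stand at press x = -5, y = +-60 mm, 300 mm tall above the bench; the head reaches back from them, with an air cylinder on top.
Not all that is in view belongs to the job. Several things look just like the bar: the one meant starts nearest to the robot's base.

How it is judged:
By the outcome, as a careful person would: the job done as asked, in the order asked, and still so for the second after the job is handed in, with the robot touching nothing.
It also fails if it takes over 72 s, if anything falls off the work surface, if the arm or the gripper's body presses on something with over 40 N, if the wrist force passes 120 N, or if a joint passes its speed limit or range.

ROBOT

A 6-joint arm with a two-finger parallel gripper is mounted at the origin on the work surface. World frame = base frame: x ahead of the robot, y to its left, z up, the work surface at z = 0. Lengths are in m, angles in rad, forces in N, time in s.
With the tool pointing down it reaches from about 0.425 to 0.95 m from the base axis. Payload 3.5 kg.
Tool frame: the origin (TCP) lies at the very end of the fingers, on their centre line; the grasp point (between the pads) lies 19 mm behind it (bot.pinch_z is the distance from the TCP to the grasp point, in m); z points along the fingers, y is the direction in which the jaws open and shut (so a half turn about z gives the same grasp; the last joint's range is limited). The gripper opens to 85 mm and grips with 20 to 120 N. Pads are 22 mm wide; open, the fingers measure 114 mm over their backs; the gripper's body (76 mm by 85 mm) begins 54 mm behind the grasp point. The pads swing forward as they close: fully open they stand 13 mm farther back than shut.
Start: joints at [-1.27, 0.286, 1.577, -0, 1.279, -0.15], TCP at [0.294, -0.608, 0.231] pointing down, gripper open.
Joint ranges: [-2.77, 2.77], [-0.9, 2.22], [0.21, 2.48], [-1.53, 4.67], [0.24, 2.81], [-2.84, 2.84]. Speed limits (rad/s): [2.79, 2.79, 3.14, 3.14, 3.14, 3.14].

INTERFACE

Orientations are given as a rotation vector (axis times angle).
In Python, from rig import bot, eyes gives the robot as it stands.
- The arm moves only by the tool step_arm, never from a script. Its argument "series" is a list that holds one entry, the list of rows, each a list of 7 numbers: the turn, a rotation vector about the tool's x, y, z in degrees, then the shift along the tool's x, y, z in cm, then the opening, from 0 (shut) to 1 (fully open). In form: [[[wx, wy, wz, dx, dy, dz, hand], ...]]. A call has 1 to 20 rows; each row shifts and turns the commanded pose from where the row before left it, along the tool's axes as they then stand; what a row does not reach is not made up. A row lasts 1/12 s, in which the tool goes at most 41.7 mm and 7.16 degrees, less where a joint would pass 70% of its speed; a pose out of reach is approached as far as the arm can. A call is refused whole if a number of a shift passes 4.17 or a number of a turn 7.16, either way. A call with a gripper value outside its range is refused whole. The fingers move at their own pace and stop on an object; the grip force is fixed at half the most. Time passes only in rows, so rows that do not move let the fingers close. It gives the time, the measured TCP pose, the force and the opening at its end, in the units of the state.
- bot.sense(): the state, without advancing time (a new reading comes with each control period).
- eyes.grab_frame(name): name is "scene" or "top" or "wrist"; returns (picture, depth): 420x560x3 uint8, red, green, blue; 420x560 float32, m along the optical axis (not along the pixel's ray), 0 where there is no reading.
- eyes.get_calibration(name): a dict with "K" (3x3 intrinsics, pixels), "distortion" ([k1, k2, p1, p2, k3] as OpenCV has them; the pictures are not rectified), "rvec" (rotation vector, rad) and "tvec" (3), from world to camera coordinates, as OpenCV has them; the wrist camera has in their place "hand_eye" (4x4, takes a point from camera to tool coordinates, whose origin is the TCP and whose axes are the flange's). Camera axes: x right, y down, z forward; pixel columns grow to the right and rows downward; lengths in m; the calibration is good to about 2 mm. A picture is of the moment at which its call begins: read the wrist's pose just before it. get_calibration takes no time and is no camera call.
- bot.hand_in(): hands the job in, once; it reports no verdict.
The state is a dict: "t": time; "joint_pos": joint angles; "joint_vel": joint speeds; "joint_torque": joint torques, N m; "tcp_pos": TCP position; "tcp_rot": TCP orientation; "force": force on the tool from outside, world axes, zero at the start; "moment": the same for the moment, N m; "finger_gap": finger opening in m.
Only numpy, scipy, OpenCV 4.12 (cv2) and the standard library are available. Lean on these libraries where they do the work, as an engineer would, in place of code of your own. Each camera call takes 0.05 s, during which the arm holds its last target.

## Working session

There is one attempt and no reset: what is moved stays moved. The work goes in short steps, Python scripts to look and compute and a tool call to move; the robot and the scene stay as the last step left them, time stands still between calls to the robot, and variables do not carry over. Pictures are saved under pics/ and viewed, and the job is handed in when it is done.

Besides the shell and the picture viewer there is one more tool, called after "Call:" as a command line: name --argument value ..., lists and objects as JSON in quotes. step_arm: Moves the arm, as the interface text tells. Its arguments: {"type":"object","properties":{"series":{"type":"array","items":{"type":"array","items":{"type":"array","items":{"type":"number"}}}}},"required":["series"]}

```bash
ls; mkdir -p pics; python3 - <<'E'
from rig import bot,eyes
import cv2,numpy as np
s=bot.sense();print(s)
for n in("scene","top","wrist"):
    p,d=eyes.grab_frame(n);cv2.imwrite(f"pics/{n}0.png",p[:,:,::-1]);np.save(f"pics/{n}0d.npy",d);np.save(f"pics/{n}0.npy",p)
    print(n,eyes.get_calibration(n), (d>0).mean())
E
```

```text
pics
{'t': 0.0, 'joint_pos': array([-1.27000414e+00,  2.87204105e-01,  1.57817580e+00,  1.49086549e-05,
        1.27862499e+00, -1.49943254e-01]), 'joint_vel': array([ 1.17669260e-03,  3.80341635e-04,  4.71448525e-05,  1.53177487e-04,
        1.55056303e-03, -1.73602770e-03]), 'joint_torque': array([-2.24970172e-04, -4.05980158e+01, -2.92626590e+01, -5.90459103e-05,
        5.82291512e-03,  6.25730166e-06]), 'tcp_pos': array([ 0.29391452, -0.60691468,  0.22992222]), 'tcp_rot': array([-3.05980396e+00, -7.01491005e-01,  2.62967722e-04]), 'force': array([0.15074441, 0.3334646 , 0.11631169]), 'moment': array([ 0.00084514,  0.01227098, -0.03586459]), 'finger_gap': 0.08534874887686632}
scene {'K': array([[465.59165838,   0.        , 283.19974933],
       [  0.        , 465.59165838, 210.58279494],
       [  0.        ,   0.        ,   1.        ]]), 'distortion': array([-0.07855717,  0.        ,  0.        ,  0.        ,  0.        ]), 'rvec': array([ 0.66136126,  2.49420909, -1.29971794]), 'tvec': array([ 0.44859326, -0.06046509,  1.37942316])} 0.9958078231292516
top {'K': array([[449.413
[... 283 characters left out ...]
 'tvec': array([0.0604917 , 0.60384114, 1.1182135 ])} 0.9959991496598639
wrist {'K': array([[325.32370242,   0.        , 272.16048648],
       [  0.        , 325.32370242, 207.38095375],
       [  0.        ,   0.        ,   1.        ]]), 'distortion': array([-0.00725848,  0.        ,  0.        ,  0.        ,  0.        ]), 'hand_eye': array([[ 7.03618847e-04, -9.61039281e-01, -2.76410937e-01,
         6.96981428e-02],
       [ 9.99999133e-01,  3.68433269e-04,  1.26456426e-03,
        -5.50354006e-04],
       [-1.11345694e-03, -2.76411587e-01,  9.61038706e-01,
        -1.41540965e-01],
       [ 0.00000000e+00,  0.00000000e+00,  0.00000000e+00,
         1.00000000e+00]])} 0.9961011904761905
```

View pics/scene0.png

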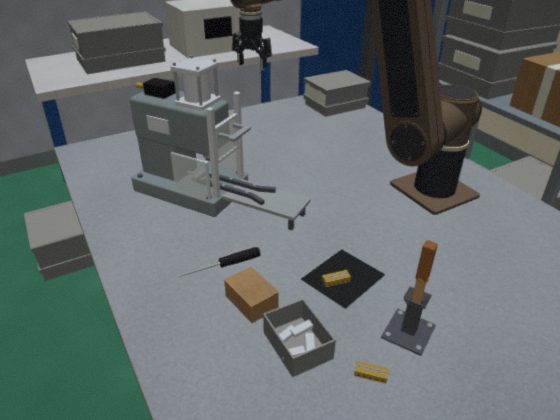

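View pics/top0.png

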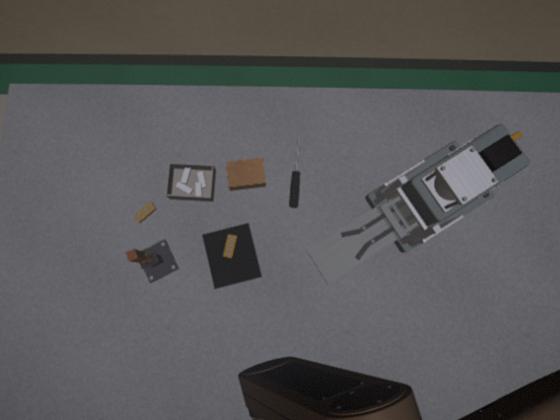

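View pics/wrist0.png

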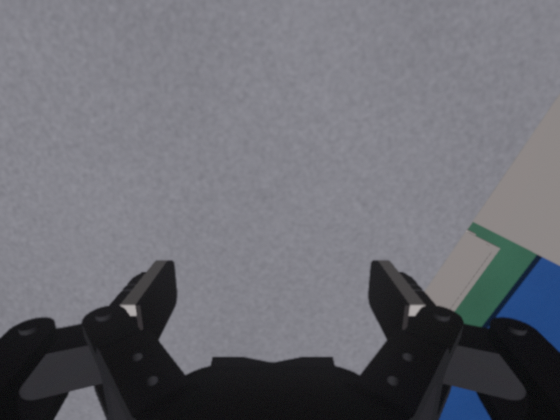

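```bash
cat > h.py <<'E'
import cv2,numpy as np
from scipy.spatial.transform import Rotation as R
from rig import bot,eyes
def T(name,s=None):
    c=eyes.get_calibration(name)
    if name!='wrist':
        Rm=cv2.Rodrigues(c['rvec'])[0]; M=np.eye(4); M[:3,:3]=Rm.T; M[:3,3]=-Rm.T@c['tvec']; return M
    s=s or bot.sense(); M=np.eye(4);M[:3,:3]=R.from_rotvec(s['tcp_rot']).as_matrix();M[:3,3]=s['tcp_pos']
    return M@c['hand_eye']
def rays(name,uv,M):
    c=eyes.get_calibration(name)
    n=cv2.undistortPoints(np.array(uv,float).reshape(-1,1,2),c['K'],c['distortion']).reshape(-1,2)
    d=np.c_[n,np.ones(len(n))]
    return M[:3,3],d@M[:3,:3].T
def plane(name,uv,z,M=None):
    M=T(name) if M is None else M
    o,d=rays(name,uv,M); return o+d*((z-o[2])/d[:,2])[:,None]
def cloud(name,d,M=None):
    M=T(name) if M is None else M
    v,u=np.mgrid[0:d.shape[0],0:d.shape[1]]
    o,r=rays(name,np.c_[u.ravel(),v.ravel()],M)
    return (o+r*d.reshape(-1,1)).reshape(d.shape+(3,))
def proj(name,P,M=None):
    M=T(name) if M is None else M
    W=np.linalg.inv(M);c=eyes.get_calibration(name)
    return cv2.projectPoints(np.array(P,float).reshape(-1,1,3),cv2.Rodrigues(W[:3,:3])[0],W[:3,3],c['K'],c['distortion'])[0].reshape(-1,2)
def yellow(p,lo=(15,120,60),hi=(32,255,255)):
    return cv2.inRange(cv2.cvtColor(p,cv2.COLOR_RGB2HSV),lo,hi)
E
python3 - <<'E'
from h import *
np.set_printoptions(precision=4,suppress=True)
for n in('top','scene'):
    p=np.load(f'pics/{n}0.npy');d=np.load(f'pics/{n}0d.npy');C=cloud(n,d)
    m=yellow(p,(8,100,40));k,l,st,ce=cv2.connectedComponentsWithStats(m)
    for i in range(1,k):
        if st[i,4]>15:
            q=C[l==i]; print(n,st[i],ce[i],np.median(q,0),q.min(0)[2],q.max(0)[2])
    for uv in([(400,100),(100,100),(300,330),(232,215)] if n=='top' else [(250,330),(480,330),(200,320)]): print(uv,C[uv[1],uv[0]])
p=np.load('pics/top0.npy')
cv2.imwrite('pics/topc.png',cv2.resize(p[110:290,290:540,::-1],None,fx=3.2,fy=3.2,interpolation=cv2.INTER_CUBIC))
cv2.imwrite('pics/topd.png',cv2.resize(p[140:300,115:315,::-1],None,fx=3.5,fy=3.5,interpolation=cv2.INTER_CUBIC))
E
```

```text
top [510 131  12  10  65] [515.7692 135.6923] [ 0.7043 -0.4489  0.3067] 0.3008417529691745 0.31733651404330354
top [227 159  38  28 837] [245.3716 172.4946] [0.6769 0.139  0.0508] 0.04434035734794106 1.2123584475308395
top [135 203  21  19 123] [145.0407 211.935 ] [0.57   0.4106 0.0173] 0.011697593237923742 0.024818299402836086
top [223 234  14  24 171] [229.4386 245.848 ] [0.4832 0.177  0.0198] 0.000425123485628065 1.2123584475308395
top [127 250  11  11  89] [131.9888 255.1798] [0.4405 0.3688 0.2301] 0.21352398681603513 0.23397572342650708
(400, 100) [ 0.9136 -0.2928  0.0005]
(100, 100) [0.8981 0.5728 0.0005]
(300, 330) [ 0.2703 -0.0134 -0.0019]
(232, 215) [0.5696 0.1758 0.001 ]
scene [ 511   52   49   62 1445] [530.9315  80.0498] [-0.7522 -0.2559  0.1509] 0.021797301608795783 0.7308491504803138
scene [541  70  19  56 603] [553.1277 102.1426] [-0.7514 -0.132   0.0931] 0.02268854176738555 0.7308491504803138
scene [136  82   8   6  36] [139.6111  84.6389] [ 0.7076 -0.4465  0.3039] 0.2963845472095636 0.31026091665724576
scene [412 241  25  62 689] [423.7475 269.3469] [0.448  0.3752 0.1819] 0.08999864358025644 0.7308491504803138
scene [ 225  268   53   54 1789] [250.9698 293.6188] [0.6875 0.1571 0.0489] 0.005834725068741942 0.7308491504803138
scene [322 269  29  18 304] [335.8618 278.0658] [0.487  0.1826 0.0168] 0.0007780656635322236 0.7308491504803138
scene [355 362  34  21 370] [371.2946 372.1595] [0.5744 0.4156 0.0155] 0.00045910723373043805 0.7308491504803138
(250, 330) [0.7162 0.2079 0.0011]
(480, 330) [ 0.3076  0.4428 -0.0001]
(200, 320) [0.794  0.1334 0.0003]
```

View pics/topc.png

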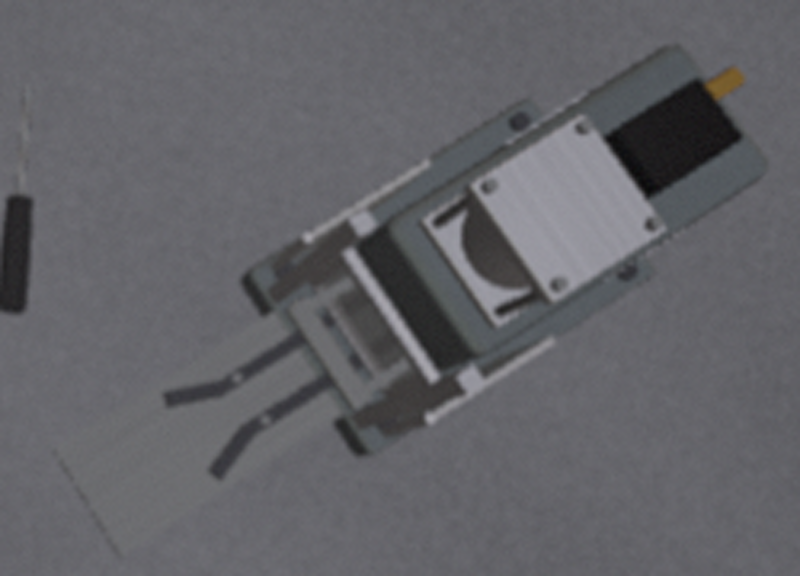

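View pics/topd.png

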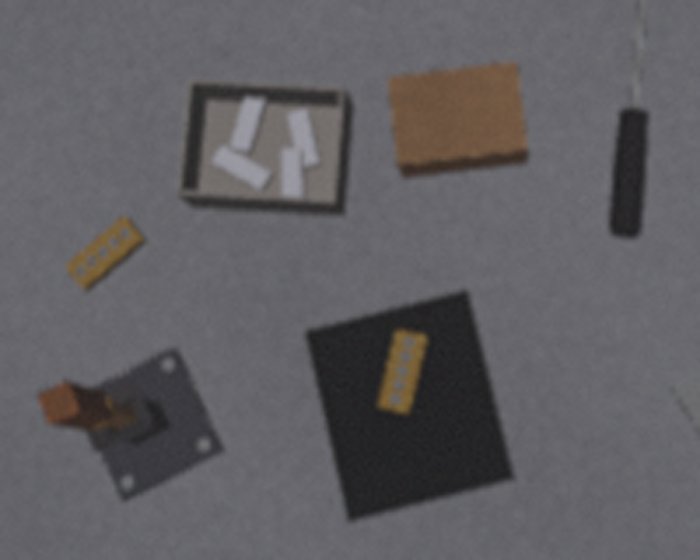

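```bash
python3 - <<'E'
from h import *
np.set_printoptions(precision=4,suppress=True)
f=lambda L:[(290+(a+.5)/3.2-.5,110+(b+.5)/3.2-.5) for a,b in L]
c=plane('top',f([(55,450),(122,553)]),.05);print('end corners',c,np.linalg.norm(c[0]-c[1]))
m=c.mean(0);e=c[1]-c[0];n=np.array([-e[1],e[0]]);n/=np.linalg.norm(n);print('normal yaw',np.degrees(np.arctan2(n[1],n[0])),m)
ps=plane('top',f([(360,225),(470,378)]),.30);print('posts',ps,np.linalg.norm(ps[0]-ps[1]),ps.mean(0))
e=ps[1]-ps[0];print(np.degrees(np.arctan2(e[0],-e[1])), 'yaw')
mo=plane('top',f([(165,400),(218,475)]),.062);print('mouth tips',mo,np.linalg.norm(mo[0]-mo[1]),mo.mean(0))
g=ps.mean(0)[:2]-m[:2];print('axis yaw',np.degrees(np.arctan2(g[1],g[0])),np.linalg.norm(g))
p=np.load('pics/scene0.npy')
cv2.imwrite('pics/scenec.png',cv2.resize(p[60:240,120:320,::-1],None,fx=3.2,fy=3.2,interpolation=cv2.INTER_CUBIC))
cv2.imwrite('pics/scened.png',cv2.resize(p[230:390,300:460,::-1],None,fx=3.7,fy=3.7,interpolation=cv2.INTER_CUBIC))
d=np.load('pics/top0d.npy');C=cloud('top',d)
for u,v in [(330,262),(320,260),(350,245),(395,216),(405,218),(390,210)]: print((u,v),C[v,u])
E
```

```text
end corners [[ 0.4743 -0.0258  0.05  ]
 [ 0.3938 -0.0797  0.05  ]] 0.0969161574522956
normal yaw -56.16918503802177 [ 0.4341 -0.0528  0.05  ]
posts [[ 0.6048 -0.2058  0.3   ]
 [ 0.506  -0.2729  0.3   ]] 0.1194478299645427 [ 0.5554 -0.2393  0.3   ]
-55.78925587653172 yaw
mouth tips [[ 0.5153 -0.1127  0.062 ]
 [ 0.4564 -0.1545  0.062 ]] 0.07219100406529064 [ 0.4859 -0.1336  0.062 ]
axis yaw -56.96607735190896 0.22255787816055939
(330, 262) [ 0.4456 -0.0852  0.0513]
(320, 260) [ 0.45   -0.0595  0.0526]
(350, 245) [ 0.4903 -0.1369  0.0507]
(395, 216) [ 0.5677 -0.2535  0.0562]
(405, 218) [ 0.5438 -0.2441  0.1784]
(390, 210) [ 0.5823 -0.2397  0.0611]
```

View pics/scenec.png

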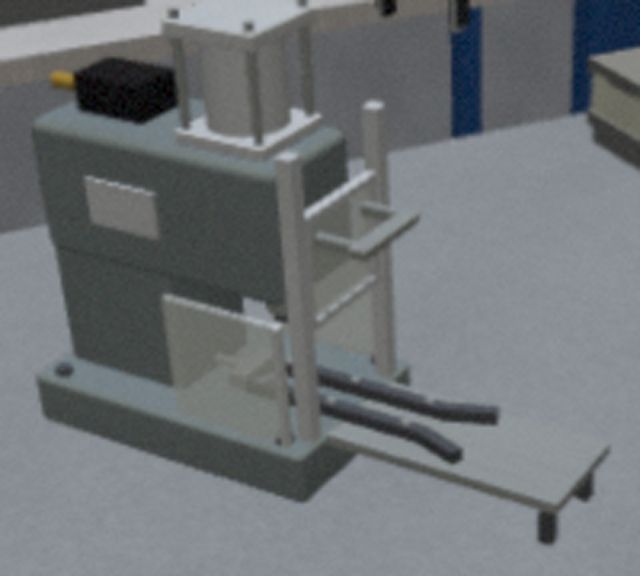

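View pics/scened.png

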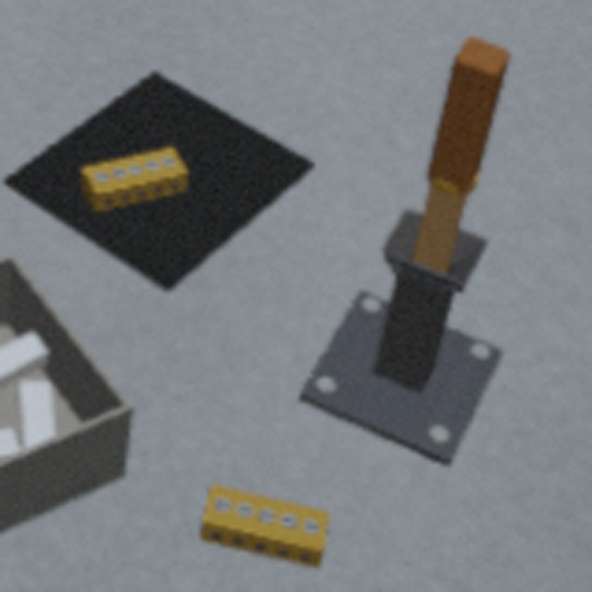

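```bash
python3 - <<'E'
from h import *
np.set_printoptions(precision=4,suppress=True)
print([a for a in dir(bot) if a[0]!='_'],[a for a in dir(eyes) if a[0]!='_'],bot.pinch_z)
p=np.load('pics/top0.npy')
m=yellow(p,(8,100,40));m[:, :220]=0;m[:,250:]=0;m[:230]=0;m[270:]=0
c=max(cv2.findContours(m,0,1)[0],key=cv2.contourArea);r=cv2.minAreaRect(c);b=cv2.boxPoints(r);P=plane('top',b,.019);print(r,P,[np.linalg.norm(P[i]-P[(i+1)%4]) for i in range(4)],P.mean(0))
d=P[1]-P[0] if np.linalg.norm(P[1]-P[0])>.04 else P[2]-P[1];print('yaw',np.degrees(np.arctan2(d[1],d[0])))
p=np.load('pics/scene0.npy')
m=yellow(p,(8,100,40));m[:, :315]=0;m[:,360:]=0;m[:260]=0;m[295:]=0
c=max(cv2.findContours(m,0,1)[0],key=cv2.contourArea);print(plane('scene',[c.reshape(-1,2).mean(0)],.011))
s=bot.sense();print(R.from_rotvec(s['tcp_rot']).as_matrix())
# holder plate corners top crop px -> z .009
f=lambda L:[(115+(a+.5)/3.5-.5,140+(b+.5)/3.5-.5) for a,b in L]
h=plane('top',f([(177,350),(223,450),(125,500)]),.006);print('plate',h,np.linalg.norm(h[0]-h[1]),np.linalg.norm(h[1]-h[2]),(h[0]+h[2])/2)
fs=lambda L:[(300+(a+.5)/3.7-.5,230+(b+.5)/3.7-.5) for a,b in L]
h=plane('scene',fs([(362,293),(502,350),(448,460),(302,398)]),.006);print('plateS',h,h.mean(0),[np.linalg.norm(h[i]-h[(i+1)%4]) for i in range(4)])
h=plane('scene',fs([(408,212),(487,240),(460,285),(385,255)]),.102);print('rimS',h,h.mean(0),[np.linalg.norm(h[i]-h[(i+1)%4]) for i in range(4)])
h=plane('top',f([(60,400)]),.225);print('sticktop top',h)
h=plane('scene',fs([(484,57)]),.228);print('sticktop scene',h)
E
```

```text
['IKError', 'hand_in', 'pinch_z', 'sense'] ['get_calibration', 'grab_frame'] 0.0187
((229.44119262695312, 245.7353057861328), (9.943960189819336, 23.525955200195312), 14.03624439239502) [[0.4566 0.1968 0.019 ]
 [0.5176 0.1842 0.019 ]
 [0.5117 0.1582 0.019 ]
 [0.4509 0.171  0.019 ]] [np.float64(0.06227287613419966), np.float64(0.02668306100474042), np.float64(0.062184895164911075), np.float64(0.02644235685642233)] [0.4842 0.1776 0.019 ]
yaw -11.70972804515999
[[0.483  0.1753 0.011 ]]
[[ 0.9001  0.4357 -0.0005]
 [ 0.4357 -0.9001  0.0018]
 [ 0.0003 -0.0018 -1.    ]]
plate [[0.4975 0.3533 0.006 ]
 [0.422  0.313  0.006 ]
 [0.3826 0.3855 0.006 ]] 0.0855235110524057 0.08256259180542305 [0.44   0.3694 0.006 ]
plateS [[0.4212 0.3146 0.006 ]
 [0.382  0.387  0.006 ]
 [0.4611 0.4275 0.006 ]
 [0.5007 0.3568 0.006 ]] [0.4412 0.3715 0.006 ] [np.float64(0.08233527200894879), np.float64(0.08886967264912403), np.float64(0.08099258862212698), np.float64(0.08996419193694746)]
rimS [[0.4357 0.3445 0.102 ]
 [0.4141 0.3807 0.102 ]
 [0.4489 0.3971 0.102 ]
 [0.4676 0.3622 0.102 ]] [0.4416 0.3711 0.102 ] [np.float64(0.042169546502340505), np.float64(0.0384199324695017), np.float64(0.03961614821943404), np.float64(0.036476189899262546)]
sticktop top [[0.4433 0.371  0.225 ]]
sticktop scene [[0.4418 0.3719 0.228 ]]
```

Bars: A top px (229,246), on the mat at (0.484, 0.177), r=0.51; B top px (145,212), on the bench, r=0.70; C (516,136) is a press fitting at z=0.30. A fits: it is on the mat and nearest the base. The enlarged crop confirms it, showing five screws and 62x26 mm. Next I move over it.

Call:
step_arm --series '[[[0,0,6.25,0,0,0,1],[0,0,6.25,0,0,0,1],[0,0,6.25,0,0,0,1],[0,0,6.25,0,0,0,1],[0,0,6.25,0,0,0,1],[0,0,6.25,0,0,0,1],[0,0,0,0.1,-4,0,1],[0,0,0,0.1,-4,0,1],[0,0,0,0.1,-4,0,1],[0,0,0,0.1,-4,0,1],[0,0,0,0.1,-4,0,1],[0,0,0,0.1,-4,0,1],[0,0,0,0.1,-4,0,1],[0,0,0,0.1,-4,0,1],[0,0,0,0.1,-4,0,1],[0,0,0,0.1,-4,0,1]]]'

```text
t: 1.48
tcp_pos: [0.3846, -0.2159, 0.2311]
tcp_rot: [-3.125, 0.32, -0.0]
force: [1.5, -0.4, 0.1]
finger_gap: 0.0855
```

Call:
step_arm --series '[[[0,0,0,0.15,-4,0,1],[0,0,0,0.15,-4,0,1],[0,0,0,0.15,-4,0,1],[0,0,0,0.15,-4,0,1],[0,0,0,0.15,-4,0,1],[0,0,0,0.15,-4,0.5,1],[0,0,0,0.2,-4,1,1],[0,0,0,0.2,-4,1.5,1],[0,0,0,0.2,-4,2,1],[0,0,0,0.2,-4,2,1],[0,0,0,0,0,0,1],[0,0,0,0,0,0,1]]]'

```text
t: 2.48
tcp_pos: [0.4794, 0.1655, 0.1623]
tcp_rot: [3.125, -0.313, -0.007]
force: [0.4, -0.3, 0.2]
finger_gap: 0.0856
```

```bash
cat >> h.py <<'E'
def snap(tag,n='wrist'):
    s=bot.sense();p,d=eyes.grab_frame(n);M=T(n,s)
    cv2.imwrite(f'pics/{tag}.png',p[:,:,::-1]);np.savez(f'pics/{tag}.npz',p=p,d=d,M=M,q=s['joint_pos'],tp=s['tcp_pos'],tr=s['tcp_rot'])
    return s,p,d,M
np.set_printoptions(precision=4,suppress=True)
E
python3 - <<'E'
from h import *
s,p,d,M=snap('w1');print(s['joint_pos'],s['tcp_pos'],s['tcp_rot'])
m=yellow(p,(8,100,40));cs=cv2.findContours(m,0,1)[0];c=max(cs,key=cv2.contourArea)
r=cv2.minAreaRect(c);b=cv2.boxPoints(r);P=plane('wrist',b,.019,M);print(r,P,[np.linalg.norm(P[i]-P[(i+1)%4]) for i in range(4)],P.mean(0))
dd=P[1]-P[0] if np.linalg.norm(P[1]-P[0])>.04 else P[2]-P[1];print('yaw',np.degrees(np.arctan2(dd[1],dd[0])))
E
```

```text
[ 0.1323 -0.014   2.0428 -0.0003  1.1174  1.9031] [0.4794 0.1655 0.1623] [ 3.1246 -0.3132 -0.007 ]
((259.0, 188.5), (67.0, 28.0), 90.0) [[0.5179 0.1815 0.019 ]
 [0.5131 0.1576 0.019 ]
 [0.4527 0.1697 0.019 ]
 [0.4579 0.1951 0.019 ]] [np.float64(0.024369524026835638), np.float64(0.061553830121485395), np.float64(0.025846915389945553), np.float64(0.06155650253820526)] [0.4854 0.176  0.019 ]
yaw 168.634396790997
```

View pics/w1.png

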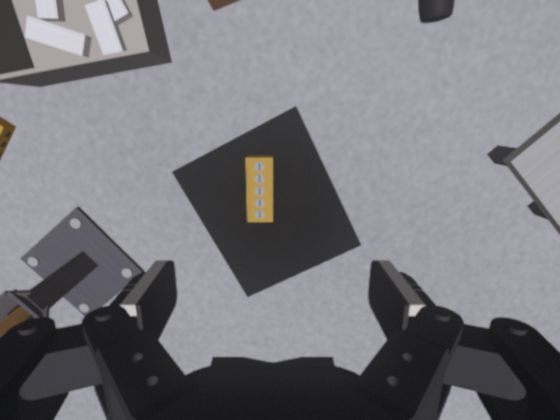

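Call:
step_arm --series '[[[0,0,0,0.33,-1.1,3,1],[0,0,0,0,0,4,1],[0,0,0,0,0,4,1],[0,0,0,0,0,2.5,1],[0,0,0,0,0,1.2,1],[0,0,0,0,0,0.8,1],[0,0,0,0,0,0,0.1],[0,0,0,0,0,0,0.1],[0,0,0,0,0,0,0.1],[0,0,0,0,0,0,0.1],[0,0,0,0,0,0,0.1],[0,0,0,0,0,0,0.1],[0,0,0,0,0,0,0.1]]]'

```text
t: 3.62
tcp_pos: [0.4877, 0.1746, 0.0114]
tcp_rot: [-3.124, 0.319, -0.005]
force: [-0.9, 0.5, 5.4]
finger_gap: 0.022
```

```bash
python3 - <<'E'
from h import *
s,p,d,M=snap('w2');print(s['joint_pos'],s['tcp_pos'],s['tcp_rot'],s['finger_gap'])
E
```

```text
[0.1477 0.2433 2.088  0.0002 0.8069 1.922 ] [0.4877 0.1746 0.0114] [-3.1244  0.3192 -0.0049] 0.02203034283910614
```

View pics/w2.png

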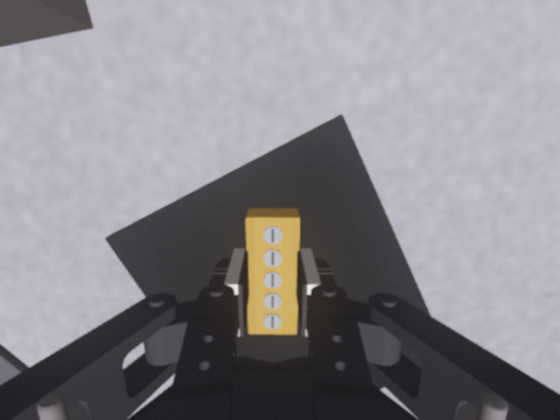

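Call:
step_arm --series '[[[0,0,0,0,0,-0.6,0.1],[0,0,0,0,0,-2,0.1],[0,0,0,0,0,-4,0.1],[0,0,0,0,0,-4,0.1],[0,0,0,0,0,-4,0.1],[0,0,6.4,0,0,-1.4,0.1],[0,0,6.4,0,0,0,0.1],[0,0,6.4,0,0,0,0.1],[0,0,6.4,0,0,0,0.1],[0,0,6.4,0,0,0,0.1],[0,0,6.4,0,0,0,0.1],[0,0,6.4,0,0,0,0.1],[0,0,0,2.9,2.3,0,0.1],[0,0,0,2.9,2.3,0,0.1],[0,0,0,2.9,2.3,0,0.1],[0,0,0,2.9,2.3,0,0.1],[0,0,0,2.9,2.3,0,0.1],[0,0,0,2.9,2.3,0,0.1],[0,0,0,2.9,2.3,0,0.1],[0,0,0,0,0,0,0.1]]]'

```text
t: 5.33
tcp_pos: [0.4632, -0.0892, 0.1694]
tcp_rot: [2.761, -1.493, 0.002]
force: [-0.3, 0.3, -2.5]
finger_gap: 0.022
```

```bash
python3 - <<'E'
from h import *
s,p,d,M=snap('w3');print(s['joint_pos'],s['tcp_pos'],s['tcp_rot'],s['finger_gap'])
E
```

```text
[-0.404  -0.1103  2.1198 -0.0034  1.1312  2.1595] [ 0.4632 -0.0892  0.1694] [ 2.7609 -1.4927  0.0017] 0.0219592614714717
```

View pics/w3.png

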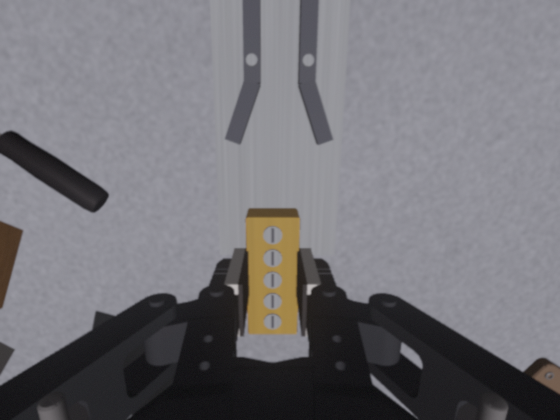

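```bash
python3 - <<'E'
from h import *
z=np.load('pics/w3.npz');p=z['p']
c=cv2.convertScaleAbs(p[0:220,180:380],alpha=1.4)
cv2.imwrite('pics/w3c.png',cv2.resize(c[:,:,::-1],None,fx=2.7,fy=2.7,interpolation=cv2.INTER_CUBIC)[:600])
g=cv2.cvtColor(p,cv2.COLOR_RGB2GRAY)
for r in (10,30,50,70,90,100,110,120,130,138):
    w=np.where(g[r,200:360]<85)[0]+200
    gr=np.split(w,np.where(np.diff(w)>3)[0]+1);print(r,[(a[0],a[-1]) for a in gr if len(a)>3], g[r,265:295:10])
E
```

```text
10 [] [150 148 149]
30 [] [150 149 148]
50 [] [149 148 149]
70 [] [148 148 148]
90 [(np.int64(300), np.int64(303))] [148 148 149]
100 [] [149 149 149]
110 [] [148 149 150]
120 [] [149 150 150]
130 [] [150 149 150]
138 [] [149 150 150]
```

View pics/w3c.png

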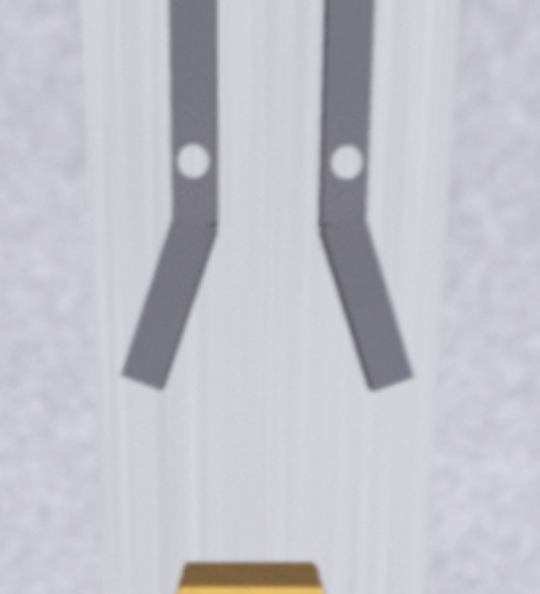

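```bash
python3 - <<'E'
from h import *
z=np.load('pics/w3.npz');p=z['p'];M=z['M']
g=cv2.GaussianBlur(cv2.cvtColor(p,cv2.COLOR_RGB2GRAY),(3,3),0)
mid=[]
for r in (4,20,36,48,72,95,110,125,135):
    w=np.where(g[r,215:345]<118)[0]+215
    gr=[a for a in np.split(w,np.where(np.diff(w)>3)[0]+1) if len(a)>6]
    if len(gr)==2:
        L=gr[0][-1]+.5;Rr=gr[1][0]-.5;P=plane('wrist',[(gr[0][0],r),(L,r),(Rr,r),(gr[1][-1],r)],.062,M)
        mid.append((P[1]+P[2])/2);print(r,[(a[0],a[-1]) for a in gr],np.linalg.norm(P[1]-P[2]),np.linalg.norm(P[3]-P[0]),mid[-1])
mid=np.array(mid);v,c=np.linalg.svd(mid[:,:2]-mid[:,:2].mean(0))[2][0],mid[:,:2].mean(0)
if v[0]<0:v=-v
print('yaw',np.degrees(np.arctan2(v[1],v[0])),c)
# flare corner & bend in crop coordinates
f=lambda L:[(180+(a+.5)/2.7-.5,(b+.5)/2.7-.5) for a,b in L]
b=plane('wrist',f([(216,225),(321,222)]),.062,M);t=plane('wrist',f([(163,390),(372,390)]),.062,M)
print('bend',b,np.linalg.norm(b[0]-b[1]));print('tips',t,np.linalg.norm(t[0]-t[1]))
for nm,q,x in(('bend',b,-.09),('tips',t,-.132)):
    print(nm,q.mean(0)[:2]-x*v)
# table edges rows 20..190
E
```

```text
4 [(np.int64(243), np.int64(260)), (np.int64(300), np.int64(318))] 0.026440627485414044 0.05085091268342008 [ 0.5359 -0.211   0.062 ]
20 [(np.int64(243), np.int64(260)), (np.int64(299), np.int64(317))] 0.026062126472355097 0.05075608389372649 [ 0.5308 -0.2027  0.062 ]
36 [(np.int64(243), np.int64(260)), (np.int64(299), np.int64(316))] 0.02636974051682776 0.050660629910249035 [ 0.5253 -0.1944  0.062 ]
48 [(np.int64(243), np.int64(260)), (np.int64(299), np.int64(316))] 0.026605812160208138 0.05111418609122999 [ 0.5211 -0.1881  0.062 ]
72 [(np.int64(244), np.int64(260)), (np.int64(298), np.int64(315))] 0.02637910012153594 0.050622703844835026 [ 0.5127 -0.1748  0.062 ]
95 [(np.int64(239), np.int64(257)), (np.int64(301), np.int64(319))] 0.031205989474478186 0.05806180661679984 [ 0.5041 -0.1619  0.062 ]
110 [(np.int64(234), np.int64(251)), (np.int64(305), np.int64(323))] 0.03891896268901275 0.06536041237577597 [ 0.499  -0.1528  0.062 ]
125 [(np.int64(229), np.int64(246)), (np.int64(310), np.int64(328))] 0.04681932992150223 0.07358083387422656 [ 0.493  -0.1439  0.062 ]
135 [(np.int64(226), np.int64(243)), (np.int64(313), np.int64(331))] 0.05169422075931636 0.07867385943115841 [ 0.489  -0.1378  0.062 ]
yaw -57.393343998176356 [ 0.5123 -0.1742]
bend [[ 0.5202 -0.1611  0.062 ]
 [ 0.4973 -0.177   0.062 ]] 0.027955404125787828
tips [[ 0.5093 -0.1165  0.062 ]
 [ 0.4604 -0.1485  0.062 ]] 0.058427629815570974
bend [ 0.5573 -0.2449]
tips [ 0.556  -0.2437]
```

Call:
step_arm --series '[[[0,0,0.4,0,0,0,0.1],[0,0,0,1.2,0.3,2,0.1],[0,0,0,1.15,0.24,2.5,0.1],[0,0,0,0,0,2.5,0.1],[0,0,0,0,0,2,0.1],[0,0,0,0,0,1,0.1],[0,0,0,0,0,0.5,0.1],[0,0,0,0,0,0.3,0.1],[0,0,0,0,0,0,0.1],[0,0,0,0,0,0,0.1]]]'

```text
t: 6.22
tcp_pos: [0.4734, -0.1066, 0.0627]
tcp_rot: [-2.763, 1.495, -0.003]
force: [-0.2, 0.2, -2.1]
finger_gap: 0.0218
```

```bash
python3 - <<'E'
from h import *
s,p,d,M=snap('w4');print(s['joint_pos'],s['tcp_pos'],s['tcp_rot'],s['force'])
O=np.array([.5567,-.2443]);a=np.radians(-57.2);v=np.array([np.cos(a),np.sin(a)]);n=np.array([-v[1],v[0]])
q=s['tcp_pos'][:2]-O;print('press',q@v,q@n)
for nn in('scene',):
    p,d=eyes.grab_frame(nn);cv2.imwrite('pics/s4.png',cv2.resize(p[140:240,180:340,::-1],None,fx=4,fy=4,interpolation=cv2.INTER_CUBIC))
E
```

```text
[-0.4309  0.0827  2.1539  0.      0.9028  2.1317] [ 0.4734 -0.1066  0.0627] [-2.763   1.4948 -0.0035] [-0.2202  0.2036 -2.0736]
press -0.16088434963394357 0.004595705098121088
```

View pics/w4.png

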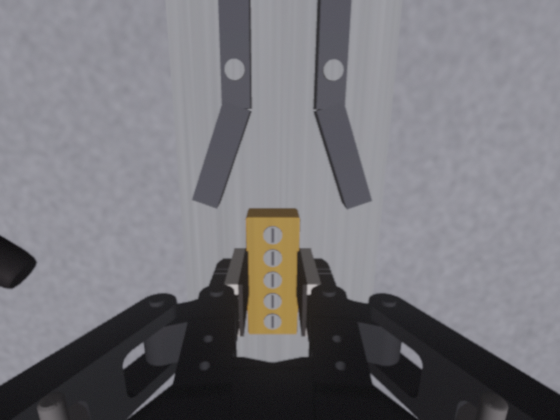

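View pics/s4.png

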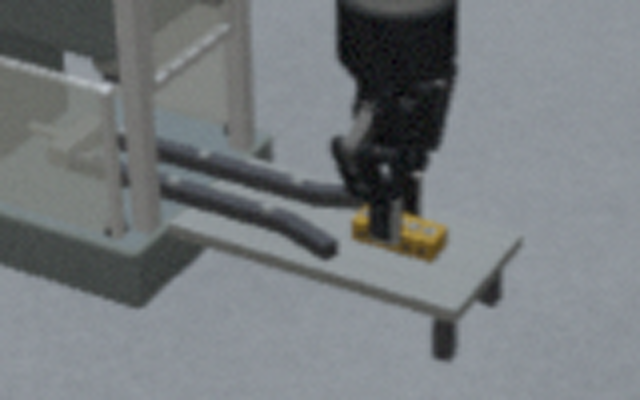

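Call:
step_arm --series '[[[0,0,0.8,0,0,0,0.1],[0,0,0,0.3,0.45,0,0.1],[0,0,0,0,0,0.2,0.1],[0,0,0,0,0,0.1,0.1],[0,0,0,0,0,0,0.1],[0,0,0,0,0,0,0.1]]]'

```text
t: 6.82
tcp_pos: [0.4702, -0.1117, 0.0585]
tcp_rot: [2.752, -1.515, -0.0]
force: [0.3, -0.6, -2.9]
finger_gap: 0.0219
```

```bash
cat >> h.py <<'E'
O=np.array([.5567,-.2443]);YAW=-57.2
def press(P):
    a=np.radians(YAW);v=np.array([np.cos(a),np.sin(a)]);n=np.array([-v[1],v[0]]);q=np.array(P)[...,:2]-O
    return np.stack([q@v,q@n],-1)
E
python3 - <<'E'
from h import *
s=bot.sense();print(s['joint_pos'],s['tcp_pos'],s['tcp_rot'],s['force'],press(s['tcp_pos']),np.degrees(2*np.arctan2(s['tcp_rot'][1],s['tcp_rot'][0])))
E
```

```text
[-0.4435  0.0872  2.1586 -0.0001  0.8957  2.1341] [ 0.4702 -0.1117  0.0585] [ 2.7518 -1.5155 -0.    ] [ 0.2915 -0.6014 -2.8837] [-0.1583 -0.0009] -57.68464474747508
```

Call:
step_arm --series '[[[0,0,0,0,0,0.1,0.1],[0,0,0,0,0,0.1,0.1],[0,0,0,0,0,0,0.1],[0,0,0,0,0,0,0.1]]]'

```text
t: 7.15
tcp_pos: [0.4703, -0.1116, 0.0584]
tcp_rot: [2.752, -1.514, -0.003]
force: [-6.5, 1.1, 10.2]
finger_gap: 0.0219
```

Call:
step_arm --series '[[[0,0,0,0,0,-0.1,0.1],[0,0,0,0,0,0,0.4],[0,0,0,0,0,0,0.6],[0,0,0,0,0,0,0.6],[0,0,0,0,0,0,0.6],[0,0,0,0,0,0,0.6],[0,0,0,0,0,-2,0.6],[0,0,0,0,0,-4,0.8],[0,0,0,0,0,-4,1],[0,0,0,0,0,-4,1],[0,0,0,0,0,0,1]]]'

```text
t: 8.07
tcp_pos: [0.4749, -0.1136, 0.2071]
tcp_rot: [-2.751, 1.514, -0.027]
force: [0.2, 1.0, 1.2]
finger_gap: 0.0857
```

```bash
python3 - <<'E'
from h import *
s,p,d,M=snap('w5');print(s['joint_pos'],s['tcp_pos'],s['tcp_rot'])
m=yellow(p,(8,100,40));cs=cv2.findContours(m,0,1)[0];c=max(cs,key=cv2.contourArea)
r=cv2.minAreaRect(c);b=cv2.boxPoints(r);P=plane('wrist',b,.066,M);print(r,[np.linalg.norm(P[i]-P[(i+1)%4]) for i in range(4)],P.mean(0),press(P.mean(0)))
dd=P[1]-P[0] if np.linalg.norm(P[1]-P[0])>.04 else P[2]-P[1];print('yaw',np.degrees(np.arctan2(dd[1],dd[0])))
# kinematic data
import glob
for t in ('w1','w2','w3','w4','w5'):
    z=np.load(f'pics/{t}.npz');print(z['q'],z['tp'],np.hypot(*z['tp'][:2]))
E
```

```text
[-0.443  -0.1219  2.0578  0.0001  1.1887  2.1341] [ 0.4749 -0.1136  0.2071] [-2.7511  1.5143 -0.0267]
((26.0, 281.0), (112.0, 52.0), 90.0) [np.float64(0.04895164070781323), np.float64(0.12264910557750726), np.float64(0.05428801043551609), np.float64(0.12415508467889214)] [0.632  0.0893 0.066 ] [-0.2396  0.2439]
yaw -147.41836255995744
[ 0.1323 -0.014   2.0428 -0.0003  1.1174  1.9031] [0.4794 0.1655 0.1623] 0.5071577764626621
[0.1477 0.2433 2.088  0.0002 0.8069 1.922 ] [0.4877 0.1746 0.0114] 0.5180170670472812
[-0.404  -0.1103  2.1198 -0.0034  1.1312  2.1595] [ 0.4632 -0.0892  0.1694] 0.47170967915966333
[-0.4309  0.0827  2.1539  0.      0.9028  2.1317] [ 0.4734 -0.1066  0.0627] 0.4852588581117465
[-0.443  -0.1219  2.0578  0.0001  1.1887  2.1341] [ 0.4749 -0.1136  0.2071] 0.4883486845870433
```

View pics/w5.png

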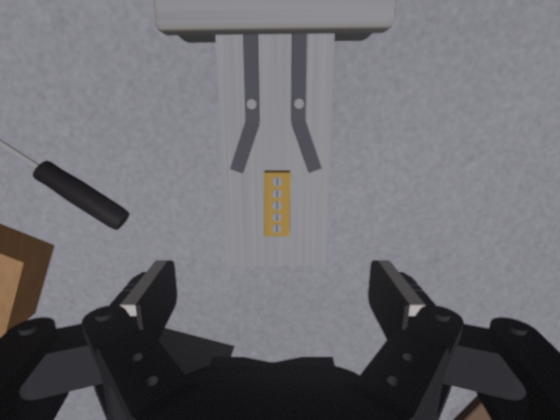

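```bash
python3 - <<'E'
from h import *
D=[([-1.27000414,.287204105,1.5781758,0,1.2786,-.1499],[.29391452,-.60691468,.22992222])]
for t in ('w1','w2','w3','w4','w5'):
    z=np.load(f'pics/{t}.npz');D.append((z['q'],z['tp']))
A=[];B=[]
for q,p in D:
    c,s=np.cos(q[0]),np.sin(q[0]);X=c*p[0]+s*p[1];Y=-s*p[0]+c*p[1]
    print(X,Y,np.sum([q[1],q[2],q[4]]))
    A.append([1,0,np.sin(q[1]),np.sin(q[1]+q[2]),np.cos(q[1]+q[2])]);B.append(X)
    A.append([0,1,np.cos(q[1]),np.cos(q[1]+q[2]),-np.sin(q[1]+q[2])]);B.append(p[2])
A=np.array(A);B=np.array(B)
for k in (4,5):
    x,res,rk,sv=np.linalg.lstsq(A[:,:k],B,rcond=None);print(x,np.abs(A[:,:k]@x-B).max(),sv)
E
```

```text
0.6667455629509168 0.10090355866666895 3.143979905
0.4970320717032837 0.10083714556101558 3.1462095279898463
0.5080892143366385 0.10093082793202965 3.1383329405764853
0.4609609382287853 0.10012509595576145 3.1408215868882126
0.4746510127675167 0.10090874815736647 3.1393617785767836
0.47780707779086906 0.1009199393125356 3.124527552085479
[-0.0072 -0.0183  0.4336  0.571 ] 0.004651765471156644 [3.7973 3.0697 0.2848 0.2761]
[ 0.0013 -0.0049  0.4382  0.5719  0.0201] 0.002796663131800603 [4.2214 3.4525 0.3379 0.2834 0.2559]
```

Call:
step_arm --series '[[[0,0,-7.1,0,0,-1.5,1],[0,0,-7.1,0,0,-1.5,1],[0,0,-7.1,0,0,-1.5,1],[0,0,-7.1,0,0,-1.5,1],[0,0,-7.1,0,0,-1,1],[0,0,-7.1,0,0,0,1],[0,0,-7.1,0,0,0,1],[0,0,-7.1,0,0,0,1],[0,0,-7.1,0,0,0,1],[0,0,-7.1,0,0,0,1],[0,0,-7.1,0,0,0,1],[0,0,-7.1,0,0,0,1],[0,0,0,1.2,-3.7,0,1],[0,0,0,1.2,-3.7,0,1],[0,0,0,1.2,-3.7,0,1],[0,0,0,1.2,-3.7,0,1],[0,0,0,1.2,-3.7,0,1],[0,0,0,1.2,-3.7,0,1],[0,0,0,1.2,-3.7,0,1],[0,0,0,1.2,-3.7,0,1]]]'

```text
t: 9.78
tcp_pos: [0.4173, 0.197, 0.2661]
tcp_rot: [-3.051, -0.747, 0.003]
force: [1.3, -0.3, -0.4]
finger_gap: 0.0853
```

Call:
step_arm --series '[[[0,0,0,1.2,-3.7,0,1],[0,0,0,1.2,-3.7,0,1],[0,0,0,1.2,-3.7,0,1],[0,0,0,1.2,-3.7,0,1],[0,6.7,0,0,0,0,1],[0,6.7,0,0,0,0,1],[0,6.7,0,0,0,0,1],[0,6.7,0,0,0,0,1],[0,6.7,0,0,0,0,1],[0,6.7,0,0,0,0,1],[0,0,0,0,0,0,1]]]'

```text
t: 10.7
tcp_pos: [0.3884, 0.3467, 0.2601]
tcp_rot: [-2.731, -0.671, -0.986]
force: [-0.5, -0.3, -1.6]
finger_gap: 0.0855
```

```bash
python3 - <<'E'
from h import *
s,p,d,M=snap('w6');print(s['joint_pos'],s['tcp_pos'],s['tcp_rot']);print(R.from_rotvec(s['tcp_rot']).as_matrix())
E
```

```text
[ 0.5577 -0.4334  2.307  -0.0901  0.5786  1.7045] [0.3884 0.3467 0.2601] [-2.7312 -0.6709 -0.986 ]
[[ 0.6818  0.4631  0.5663]
 [ 0.3568 -0.8863  0.2952]
 [ 0.6386  0.0007 -0.7695]]
```

View pics/w6.png

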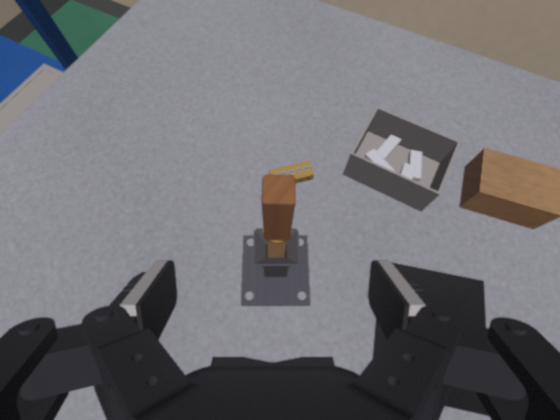

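```bash
python3 - <<'E'
from h import *
z=np.load('pics/w6.npz');p,M=z['p'],z['M']
cv2.imwrite('pics/w6c.png',cv2.resize(p[160:310,220:340,::-1],None,fx=4,fy=4,interpolation=cv2.INTER_CUBIC))
C=cloud('wrist',z['d'],M)
for v in (178,185,192,200,210,220,230,236): print(v,C[v,278])
t=plane('wrist',[(263,177),(293,177),(295,211),(263,211)],.2285,M);print(t)
# kin fit with tilt
D=[([-1.27000414,.287204105,1.5781758,0,1.2786,-.1499],[.29391452,-.60691468,.22992222])]
for k in ('w1','w2','w3','w4','w5','w6'):
    zz=np.load(f'pics/{k}.npz');D.append((zz['q'],zz['tp']))
A=[];B=[]
for q,P in D:
    c,s=np.cos(q[0]),np.sin(q[0]);X=c*P[0]+s*P[1];f=q[1]+q[2];g=f+q[4]
    A.append([0,np.sin(q[1]),np.sin(f),np.sin(g)]);B.append(X)
    A.append([1,np.cos(q[1]),np.cos(f),np.cos(g)]);B.append(P[2])
A=np.array(A);B=np.array(B);x=np.linalg.lstsq(A,B,rcond=None)[0];print(x,A@x-B)
E
```

```text
178 [0.4473 0.3737 0.2276]
185 [0.443  0.3714 0.2272]
192 [0.4376 0.3687 0.229 ]
200 [0.4334 0.3665 0.2272]
210 [0.4315 0.3653 0.2166]
220 [0.4313 0.3649 0.1994]
230 [0.4318 0.3647 0.1775]
236 [0.4316 0.3643 0.1643]
[[0.443  0.3824 0.2285]
 [0.452  0.3652 0.2285]
 [0.4311 0.3536 0.2285]
 [0.4219 0.3711 0.2285]]
[0.2259 0.4356 0.5622 0.2503] [-0.006   0.0001 -0.0001  0.0002  0.0049 -0.0006  0.0002  0.0002  0.004
 -0.0003 -0.0014  0.0001 -0.0001  0.0003]
```

View pics/w6c.png

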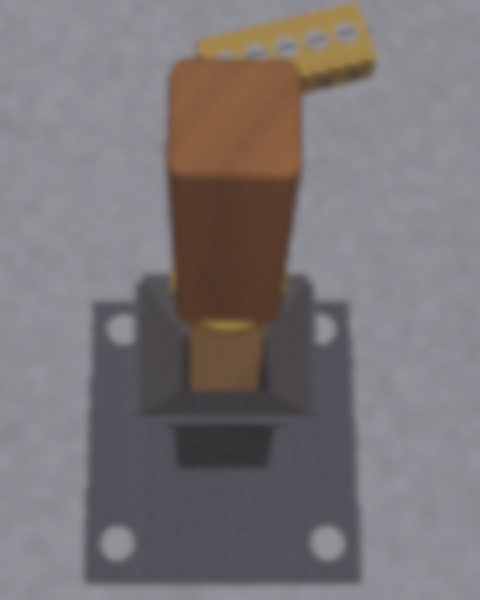

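Call:
step_arm --series '[[[0,0,0,-0.36,0.38,2,1],[0,0,0,0,0,3,1],[0,0,0,0,0,3,1],[0,0,0,0,0,2,1],[0,0,0,0,0,1.2,1],[0,0,0,0,0,0,1],[0,0,0,0,0,0,0],[0,0,0,0,0,0,0],[0,0,0,0,0,0,0],[0,0,0,0,0,0,0],[0,0,0,0,0,0,0],[0,0,0,0,0,0,0],[0,0,0,0,0,0,0]]]'

```text
t: 11.83
tcp_pos: [0.4564, 0.3778, 0.1808]
tcp_rot: [-2.724, -0.667, -1.0]
force: [-0.8, -1.0, 3.0]
finger_gap: 0.0215
```

```bash
python3 - <<'E'
from h import *
s,p,d,M=snap('w7');print(s['joint_pos'],s['tcp_pos'],s['force'],s['moment'],s['finger_gap']);print(R.from_rotvec(s['tcp_rot']).as_matrix())
p,d=eyes.grab_frame('scene');cv2.imwrite('pics/s7.png',cv2.resize(p[200:380,340:500,::-1],None,fx=3.3,fy=3.3,interpolation=cv2.INTER_CUBIC))
E
```

```text
[ 0.5353 -0.1324  2.236  -0.107   0.3366  1.7136] [0.4564 0.3778 0.1808] [-0.7867 -0.9734  3.0387] [-0.1427  0.1335 -0.0169] 0.021516287339241737
[[ 0.676   0.4624  0.5738]
 [ 0.3524 -0.8867  0.2993]
 [ 0.6472 -0.0001 -0.7623]]
```

View pics/w7.png

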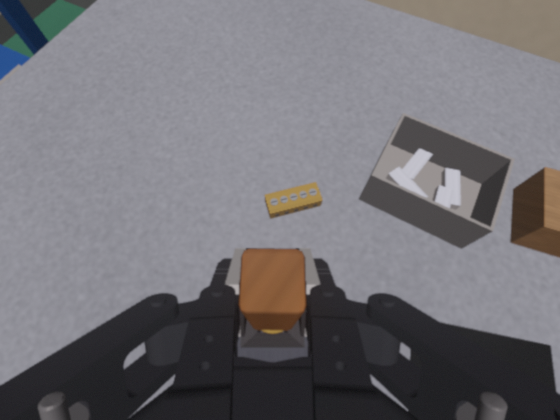

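View pics/s7.png

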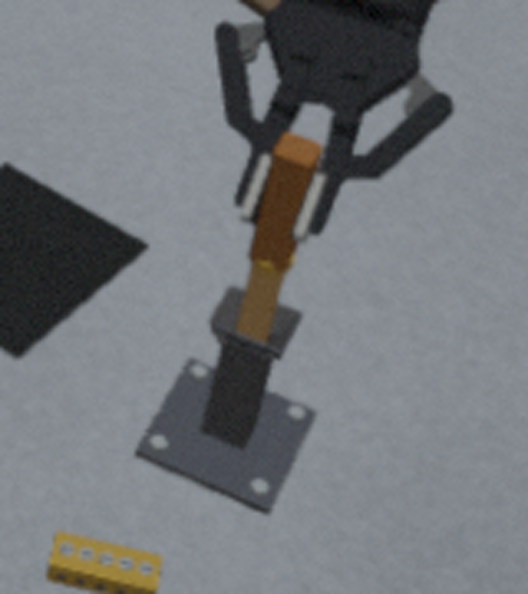

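```bash
cat > kin.py <<'E'
import numpy as np
from scipy.spatial.transform import Rotation as R
from scipy.optimize import least_squares
PRM=[.2259,.4356,.5622,.2503,.1009]
LO=np.array([-2.77,-.9,.21,-1.53,.24,-2.84]);HI=np.array([2.77,2.22,2.48,4.67,2.81,2.84])
def fk(q,P=PRM):
    h,L2,L3,d6,y=P
    R1=R.from_euler('z',q[0]);A=R1*R.from_euler('y',q[1]);B=A*R.from_euler('y',q[2]);T6=B*R.from_euler('z',q[3])*R.from_euler('y',q[4])*R.from_euler('z',q[5]+np.pi/2)
    z=np.array([0,0,1.])
    return R1.apply([0,y,0])+[0,0,h]+A.apply(z)*L2+B.apply(z)*L3+T6.apply(z)*d6, T6
def ik(p,Rt,q0):
    def f(q):
        a,b=fk(q);return np.r_[(a-p)*10,(b.inv()*Rt).as_rotvec()]
    r=least_squares(f,q0,bounds=(LO-1e-6,HI+1e-6) if np.all((q0>LO)&(q0<HI)) else (-np.inf,np.inf));return r.x,np.abs(r.fun).max()
E
python3 - <<'E'
from h import *
from kin import *
import kin
D=[]
for k in ('w1','w2','w3','w4','w5','w6','w7'):
    z=np.load(f'pics/{k}.npz');D.append((z['q'],z['tp'],z['tr']))
def f(P): return np.concatenate([fk(q,P)[0]-t for q,t,_ in D])
r=least_squares(f,PRM);print(r.x,np.abs(r.fun).max())
for q,t,o in D: print(fk(q,r.x)[0]-t,(fk(q)[1].inv()*R.from_rotvec(o)).as_rotvec())
E
```

```text
[0.2336 0.4205 0.5606 0.2437 0.1008] 0.0013482947343587681
[-0.0012 -0.0002  0.0001] [ 0.  0. -0.]
[ 0.0002 -0.      0.0002] [0. 0. 0.]
[ 0.0004 -0.0002  0.0002] [-0. -0. -0.]
[ 0.0013 -0.0007  0.    ] [ 0.  0. -0.]
[-0.001   0.0004  0.    ] [ 0. -0.  0.]
[0.0005 0.0005 0.0004] [-0.  0. -0.]
[-0.0004 -0.0001 -0.001 ] [ 0.  0. -0.]
```

```bash
sed -i 's/^PRM=.*/PRM=[.2336,.4205,.5606,.2437,.1008]/' kin.py
cat >> kin.py <<'E'
A0=49.7; G=np.array([-.008,0,-.0165]); S=np.array([.647,0,-.762]); S/=np.linalg.norm(S); FOOT=G-.18*S
O=np.array([.5567,-.2443]);YAW=-57.2
def pushpose(xf,zf,e,yf=0,yaw=YAW):
    """foot centre at press (xf,yf,zf), stick elevation e deg -> tcp pos, rot"""
    a=np.radians(yaw);v=np.array([np.cos(a),np.sin(a),0]);n=np.array([-v[1],v[0],0])
    g=np.radians(-A0-90+e);h=-v;up=np.array([0,0,1.])
    tz=np.cos(g)*h+np.sin(g)*up
    tx=-np.sin(g)*h+np.cos(g)*up
    ty=np.cross(tz,tx);Rt=R.from_matrix(np.c_[tx,ty,tz])
    f=np.r_[O,0]+xf*v+yf*n+[0,0,zf]
    return f-Rt.apply(FOOT),Rt
E
python3 - <<'E'
from kin import *
np.set_printoptions(precision=3,suppress=True)
q0=np.array([-.45,-.1,2.0,0,1.1,-1.0])
for xf in (-.25,-.205,-.15,-.1,-.05,0,.02):
  for e in (80,70,60,50,40,30):
    p,Rt=pushpose(xf,.058,e);q,err=ik(p,Rt,q0)
    mar=np.minimum(q-LO,HI-q).min()
    print(xf,e,p,q,'%.3f'%err,'margin %.2f'%mar)
E
```

```text
-0.25 80 [0.396 0.005 0.225] [-0.424 -0.133  2.097  0.278  1.631 -1.044] 0.000 margin 0.38
-0.25 70 [0.381 0.029 0.214] [-0.336 -0.26   2.19   0.216  1.497 -0.956] 0.000 margin 0.29
-0.25 60 [0.367 0.051 0.199] [-0.225 -0.368  2.279  0.128  1.361 -0.832] 0.000 margin 0.20
-0.25 50 [0.354 0.07  0.179] [-0.091 -0.443  2.36   0.004  1.227 -0.665] 0.000 margin 0.12
-0.25 40 [0.344 0.086 0.156] [ 0.061 -0.47   2.429 -0.165  1.105 -0.443] 0.000 margin 0.05
-0.25 30 [0.336 0.099 0.13 ] [ 0.218 -0.436  2.48  -0.383  1.011 -0.163] 0.003 margin -0.00
-0.205 80 [ 0.42  -0.033  0.225] [-0.473 -0.05   2.02   0.256  1.637 -1.09 ] 0.000 margin 0.46
-0.205 70 [ 0.405 -0.009  0.214] [-0.398 -0.18   2.124  0.198  1.495 -1.015] 0.000 margin 0.36
-0.205 60 [0.391 0.013 0.199] [-0.302 -0.294  2.224  0.118  1.351 -0.909] 0.000 margin 0.26
-0.205 50 [0.379 0.032 0.179] [-0.186 -0.381  2.318  0.004  1.208 -0.76 ] 0.000 margin 0.16
-0.205 40 [0.368 0.048 0.156] [-0.052 -0.428  2.402 -0.156  1.073 -0.557] 0.000 margin 0.08
-0.205 30 [0.36  0.061 0.13 ] [ 0.09  -0.42   2.47  -0.373  0.961 -0.287] 0.000 margin 
[... 2082 characters left out ...]
0.106  2.15  -0.114  0.959 -0.925] 0.000 margin 0.33
0 30 [ 0.471 -0.112  0.13 ] [-0.337 -0.15   2.265 -0.301  0.774 -0.72 ] 0.000 margin 0.21
0.02 80 [ 0.542 -0.222  0.225] [-0.637  0.378  1.537  0.181  1.725 -1.227] 0.000 margin 0.94
0.02 70 [ 0.527 -0.198  0.214] [-0.599  0.242  1.692  0.135  1.537 -1.199] 0.000 margin 0.79
0.02 60 [ 0.513 -0.176  0.199] [-0.553  0.118  1.841  0.079  1.346 -1.15 ] 0.000 margin 0.64
0.02 50 [ 0.5   -0.157  0.179] [-0.499  0.012  1.984  0.003  1.151 -1.072] 0.000 margin 0.50
0.02 40 [ 0.49  -0.141  0.156] [-0.435 -0.07   2.116 -0.11   0.954 -0.95 ] 0.000 margin 0.36
0.02 30 [ 0.482 -0.128  0.13 ] [-0.365 -0.116  2.235 -0.293  0.763 -0.752] 0.000 margin 0.25
```

```bash
python3 - <<'E'
from kin import *
np.set_printoptions(precision=3,suppress=True)
z=np.load('pics/w7.npz');R0=R.from_rotvec(z['tr']);p0=z['tp'];q=z['q']
def show(l,p,Rt):
    global q
    q,e=ik(p,Rt,q);print(l,p,q,'%.3f'%e,'%.2f'%np.minimum(q-LO,HI-q).min())
for dz in (0,.04,.08,.12): show('lift',p0+[0,0,dz],R0)
p=p0+[0,0,.12]
for a in (-10,-20,-30,-40,-50): show('tilt%d'%a,p,R0*R.from_euler('y',a,degrees=True))
R1=R0*R.from_euler('y',-50,degrees=True)
for a in (20,40,60,80,95.3): show('yaw%d'%a,p,R.from_euler('z',a,degrees=True)*R1)
R2=R.from_euler('z',95.3,degrees=True)*R1
pe,Re=pushpose(-.215,.11,40);print('resid',(R2.inv()*Re).magnitude()*57.3)
for t in (.25,.5,.75,1): show('go%.2f'%t,p+(pe-p)*t,Re)
pe,Re=pushpose(-.21,.057,40);show('down',pe,Re);print(Re.as_matrix())
E
```

```text
lift [0.456 0.378 0.181] [ 0.535 -0.133  2.234 -0.106  0.339  1.712] 0.000 0.10
lift [0.456 0.378 0.221] [ 0.535 -0.189  2.202 -0.085  0.427  1.69 ] 0.000 0.19
lift [0.456 0.378 0.261] [ 0.535 -0.234  2.162 -0.072  0.511  1.675] 0.000 0.27
lift [0.456 0.378 0.301] [ 0.535 -0.269  2.115 -0.063  0.593  1.665] 0.000 0.35
tilt-10 [0.456 0.378 0.301] [ 0.531 -0.197  2.01  -0.035  0.799  1.639] 0.000 0.47
tilt-20 [0.456 0.378 0.301] [ 0.527 -0.112  1.903 -0.019  0.997  1.625] 0.000 0.58
tilt-30 [0.456 0.378 0.301] [ 0.524 -0.02   1.795 -0.008  1.187  1.616] 0.000 0.69
tilt-40 [0.456 0.378 0.301] [ 0.521  0.077  1.688 -0.     1.371  1.611] 0.000 0.79
tilt-50 [0.456 0.378 0.301] [0.518 0.177 1.585 0.006 1.548 1.607] 0.000 0.90
yaw20 [0.456 0.378 0.301] [ 0.54   0.178  1.583 -0.048  1.542  1.287] 0.000 0.90
yaw40 [0.456 0.378 0.301] [ 0.561  0.169  1.594 -0.097  1.517  0.965] 0.000 0.89
yaw60 [0.456 0.378 0.301] [ 0.577  0.149  1.616 -0.138  1.476  0.64 ] 0.000 0.86
yaw80 [0.456 0.378 0.301] [ 0.587  0.122  1.647 -0.164  1.423  0.31 ] 0.000 0.83
yaw95 [0.456 0.378 0.301] [ 0.59   0.097  1.673 -0.172  1.377  0.051] 0.000 0.81
resid 0.05160239384687454
go0.25 [0.433 0.298 0.278] [ 0.488 -0.061  1.876 -0.174  1.316 -0.042] 0.000 0.60
go0.50 [0.41  0.217 0.254] [ 0.356 -0.214  2.056 -0.173  1.268 -0.167] 0.000 0.42
go0.75 [0.386 0.137 0.231] [ 0.187 -0.363  2.214 -0.166  1.23  -0.334] 0.000 0.27
go1.00 [0.363 0.057 0.208] [-0.028 -0.499  2.349 -0.15   1.199 -0.553] 0.000 0.13
down [0.365 0.052 0.155] [-0.04  -0.432  2.407 -0.157  1.074 -0.544] 0.000 0.07
[[-0.534  0.841  0.091]
 [ 0.829  0.542 -0.142]
 [-0.168 -0.    -0.986]]
```

Call:
step_arm --series '[[[0,0,0,0.65,0,-0.76,0],[0,0,0,1.3,0,-1.52,0],[0,0,0,1.3,0,-1.52,0],[0,0,0,1.3,0,-1.52,0],[0,0,0,1.3,0,-1.52,0],[0,0,0,1.3,0,-1.52,0],[0,0,0,0.65,0,-0.76,0],[0,0,0,0,0,0,0]]]'

```text
t: 12.6
tcp_pos: [0.4577, 0.3784, 0.3036]
tcp_rot: [-2.721, -0.667, -1.004]
force: [0.2, 0.9, 0.6]
finger_gap: 0.0214
```

```bash
python3 - <<'E'
from h import *
s,p,d,M=snap('w8');print(s['tcp_pos'],s['force'],s['finger_gap'])
p,d=eyes.grab_frame('scene');cv2.imwrite('pics/s8.png',cv2.resize(p[150:380,340:500,::-1],None,fx=2.6,fy=2.6,interpolation=cv2.INTER_CUBIC))
E
```

```text
[0.4577 0.3784 0.3036] [0.217  0.8723 0.5872] 0.021398760115112405
```

View pics/s8.png

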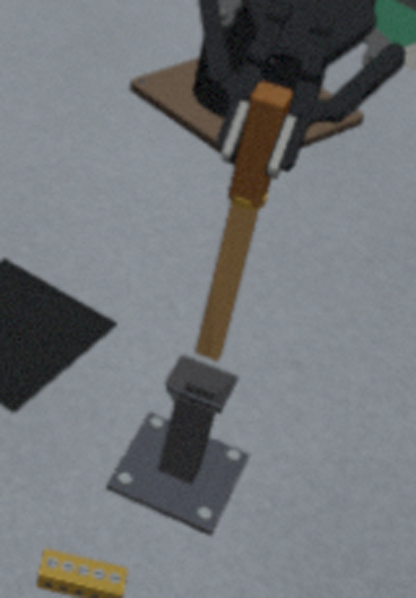

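Call:
step_arm --series '[[[0,-7.1,0,0,0,0,0],[0,-7.1,0,0,0,0,0],[0,-7.1,0,0,0,0,0],[0,-7.1,0,0,0,0,0],[0,-7.1,0,0,0,0,0],[0,-7.1,0,0,0,0,0],[0,-7.1,0,0,0,0,0],[-1.15,0,-6.7,0,0,0,0],[-1.15,0,-6.7,0,0,0,0],[-1.15,0,-6.7,0,0,0,0],[-1.15,0,-6.7,0,0,0,0],[-1.15,0,-6.7,0,0,0,0],[-1.15,0,-6.7,0,0,0,0],[-1.15,0,-6.7,0,0,0,0],[-1.15,0,-6.7,0,0,0,0],[-1.15,0,-6.7,0,0,0,0],[-1.15,0,-6.7,0,0,0,0],[-1.15,0,-6.7,0,0,0,0],[-1.15,0,-6.7,0,0,0,0],[-1.15,0,-6.7,0,0,0,0]]]'

```text
t: 14.37
tcp_pos: [0.4559, 0.3775, 0.2967]
tcp_rot: [1.581, 2.543, -0.136]
force: [-0.4, -0.7, -0.8]
finger_gap: 0.0214
```

```bash
cat > goto.py <<'E'
import sys;from h import *;from kin import pushpose
def rel(p,Rt):
    s=bot.sense();Rc=R.from_rotvec(s['tcp_rot'])
    print('tcp',s['tcp_pos'],'F',s['force'],'gap',s['finger_gap'],'t',s['t'])
    w=np.degrees((Rc.inv()*Rt).as_rotvec())
    print('turn(tool)',w,'shift cm after turn',Rt.inv().apply(p-s['tcp_pos'])*100,'shift cm now-axes',Rc.inv().apply(p-s['tcp_pos'])*100)
E
python3 - <<'E'
from goto import *
rel(*pushpose(-.215,.11,40))
E
```

```text
tcp [0.4559 0.3775 0.2967] F [-0.4484 -0.6834 -0.7946] gap 0.021431875496111228 t 14.3667
turn(tool) [-1.1397  0.0602 -6.4515] shift cm after turn [-20.1093 -25.2133  12.4313] shift cm now-axes [-22.7875 -22.543   12.9294]
```

Call:
step_arm --series '[[[-1.1,0,-6.45,0,0,0,0],[0,0,0,-2.2,-2.8,1.3,0],[0,0,0,-2.2,-2.8,1.3,0],[0,0,0,-2.2,-2.8,1.3,0],[0,0,0,-2.2,-2.8,1.3,0],[0,0,0,-2.2,-2.8,1.3,0],[0,0,0,-2.2,-2.8,1.3,0],[0,0,0,-2.2,-2.8,1.3,0],[0,0,0,-2.2,-2.8,1.3,0],[0,0,0,-1.5,-2,0.8,0],[0,0,0,0,0,0,0],[0,0,0,0,0,0,0]]]'

```text
t: 15.37
tcp_pos: [0.361, 0.0714, 0.2185]
tcp_rot: [1.444, 2.619, -0.12]
force: [0.0, 0.1, -0.7]
finger_gap: 0.0212
```

```bash
python3 - <<'E'
from goto import *
rel(*pushpose(-.215,.11,40))
from kin import FOOT,S
s,p,d,M=snap('w9');print(s['joint_pos'])
Rc=R.from_rotvec(s['tcp_rot']);f=s['tcp_pos']+Rc.apply(FOOT);print('foot',f,press(f))
q,d=eyes.grab_frame('scene');cv2.imwrite('pics/s9.png',cv2.resize(q[60:260,160:400,::-1],None,fx=3,fy=3,interpolation=cv2.INTER_CUBIC))
E
```

```text
tcp [0.361  0.0714 0.2185] F [ 0.0485  0.1117 -0.748 ] gap 0.021182276767208876 t 15.3667
turn(tool) [ 0.0025 -0.0581 -0.5533] shift cm after turn [-1.1335 -0.6545  1.2631] shift cm now-axes [-1.141  -0.6435  1.2619]
[ 0.0165 -0.4883  2.3193 -0.1518  1.2248 -0.5009]
foot [ 0.4375 -0.0494  0.1204] [-0.2284  0.0053]
```

View pics/w9.png

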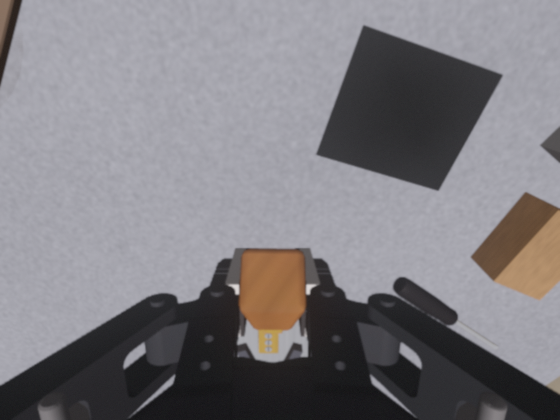

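View pics/s9.png

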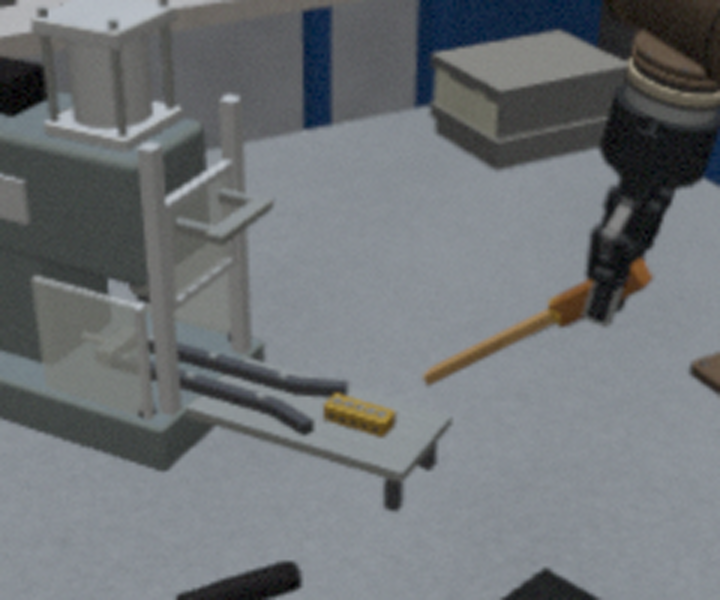

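```bash
python3 - <<'E'
from goto import *
f=[0.4375,-.0494,.1204]
print(proj('scene',f),proj('top',f))
p,d=eyes.grab_frame('top');np.save('pics/t9.npy',p);cv2.imwrite('pics/t9.png',cv2.resize(p[180:340,240:440,::-1],None,fx=4,fy=3.7,interpolation=cv2.INTER_CUBIC))
m=yellow(p,(15,100,40));m[:, :300]=0;m[:,400:]=0;m[:220]=0;m[300:]=0
for c in cv2.findContours(m,0,1)[0]:
    if cv2.contourArea(c)>40:
        r=cv2.minAreaRect(c);P=plane('top',cv2.boxPoints(r),.066);print(r,P.mean(0),press(P.mean(0)),[np.linalg.norm(P[i]-P[i-1]) for i in (1,2)],[np.degrees(np.arctan2(*(P[i]-P[i-1])[1::-1])) for i in (1,2)])
E
```

```text
[[301.9551 185.3748]] [[318.555  263.5392]]
((307.9944152832031, 268.6910400390625), (6.041988372802734, 22.365957260131836), 57.9946174621582) [ 0.4268 -0.028   0.066 ] [-0.2522  0.008 ] [np.float64(0.05667333252069979), np.float64(0.015074610820445816)] [np.float64(-57.10703767386081), np.float64(-147.26888255726794)]
((339.3483581542969, 252.65733337402344), (8.47998332977295, 22.789955139160156), 57.9946174621582) [ 0.4689 -0.1072  0.066 ] [-0.1628  0.0005] [np.float64(0.058533588596811875), np.float64(0.021268551304342506)] [np.float64(-57.17016064193212), np.float64(-147.98157033366377)]
```

View pics/t9.png

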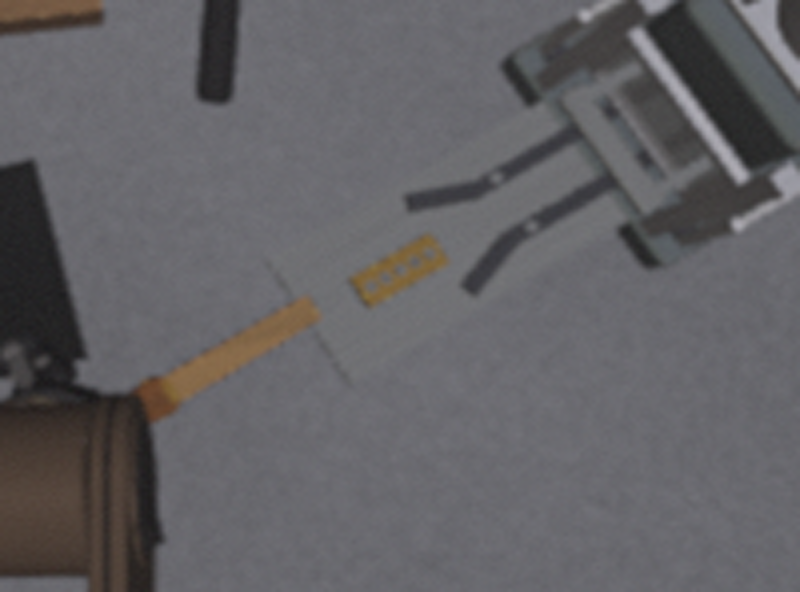

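```bash
python3 - <<'E'
from goto import *
rel(*pushpose(-.212,.0575,40))
_,Rt=pushpose(0,0,40);a=np.radians(-57.2);print('feed in tool',Rt.inv().apply([np.cos(a),np.sin(a),0]),'lat(+y press)',Rt.inv().apply([-np.sin(a),np.cos(a),0]),'up',Rt.inv().apply([0,0,1]))
E
```

```text
tcp [0.3625 0.0729 0.2204] F [-0.56    0.4876 -0.7688] gap 0.020933532556622537 t 15.5167
turn(tool) [ 0.1546  0.0199 -0.3304] shift cm after turn [-0.5619 -0.8551  6.6761] shift cm now-axes [-0.5646 -0.8699  6.674 ]
feed in tool [-0.9857  0.      0.1685] lat(+y press) [-0.  1. -0.] up [-0.1685 -0.     -0.9857]
```

Call:
step_arm --series '[[[0,0,-0.4,0,0,0,0],[0,0,0,-0.2,-0.4,2,0],[0,0,0,-0.2,-0.45,2,0],[0,0,0,-0.15,0,1.5,0],[0,0,0,0,0,0.8,0],[0,0,0,0,0,0,0],[0,0,0,0,0,0,0]]]'

```text
t: 16.1
tcp_pos: [0.3643, 0.0547, 0.1596]
tcp_rot: [1.429, 2.625, -0.119]
force: [0.4, 0.1, 0.1]
finger_gap: 0.0217
```

```bash
python3 - <<'E'
from goto import *
from kin import FOOT,S
rel(*pushpose(-.212,.0575,40))
s=bot.sense();Rc=R.from_rotvec(s['tcp_rot']);f=s['tcp_pos']+Rc.apply(FOOT);print('foot',f,press(f))
q,d=eyes.grab_frame('scene');cv2.imwrite('pics/s10.png',cv2.resize(q[120:240,200:360,::-1],None,fx=4.5,fy=4.5,interpolation=cv2.INTER_CUBIC))
E
```

```text
tcp [0.3643 0.0547 0.1596] F [0.3984 0.1133 0.1143] gap 0.021703370478685452 t 16.1
turn(tool) [0.1526 0.0387 0.0781] shift cm after turn [ 0.0197 -0.0201  0.415 ] shift cm now-axes [ 0.02   -0.0212  0.415 ]
foot [ 0.4422 -0.0654  0.0617] [-0.2124  0.0007]
```

View pics/s10.png

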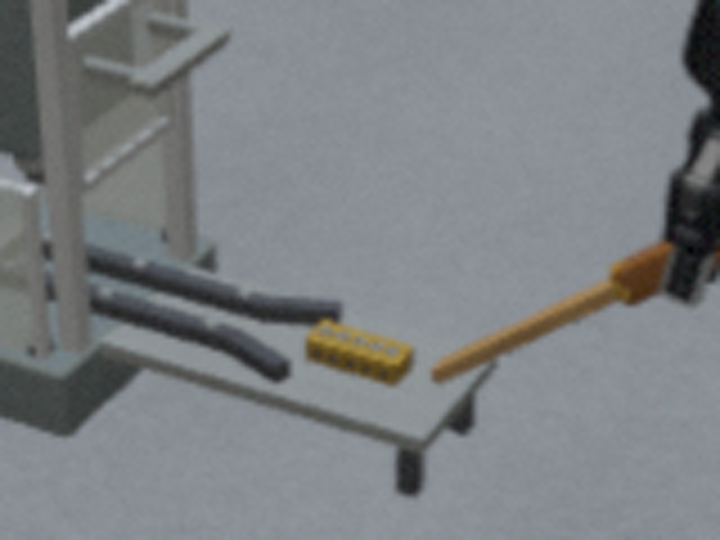

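Call:
step_arm --series '[[[0,0,0,0,0,0.4,0],[0,0,0,-0.4,0,0.07,0],[0,0,0,-0.6,0,0.1,0],[0,0,0,-0.6,0,0.1,0],[0,0,0,-0.6,0,0.1,0],[0,0,0,-0.7,0,0.12,0],[0,0,0,-0.7,0,0.12,0],[0,0,0,-0.7,0,0.12,0],[0,0,0,-0.7,0,0.12,0],[0,0,0,-0.7,0,0.12,0],[0,0,0,-0.7,0,0.12,0],[0,0,0,-0.7,0,0.12,0],[0,0,0,-0.7,0,0.12,0],[0,0,0,-0.6,0,0.1,0],[0,0,0,-0.4,0,0.07,0],[0,0,0,0,0,0,0]]]'

```text
t: 17.48
tcp_pos: [0.4132, -0.0223, 0.1555]
tcp_rot: [1.43, 2.623, -0.119]
force: [0.1, 0.1, -0.9]
finger_gap: 0.021
```

```bash
python3 - <<'E'
from goto import *
from kin import FOOT,S
rel(*pushpose(-.11,.0575,40))
s=bot.sense();Rc=R.from_rotvec(s['tcp_rot']);f=s['tcp_pos']+Rc.apply(FOOT);print('foot',f,press(f))
q,d=eyes.grab_frame('scene');cv2.imwrite('pics/s11.png',cv2.resize(q[120:240,200:360,::-1],None,fx=4.5,fy=4.5,interpolation=cv2.INTER_CUBIC))
q,d=eyes.grab_frame('top');cv2.imwrite('pics/t11.png',cv2.resize(q[180:300,290:450,::-1],None,fx=4.5,fy=4.5,interpolation=cv2.INTER_CUBIC))
E
```

```text
tcp [ 0.4132 -0.0223  0.1555] F [ 0.0574  0.1073 -0.8791] gap 0.02096536873657658 t 17.4833
turn(tool) [ 0.1444  0.1078 -0.0187] shift cm after turn [-1.1117  0.0307  0.1916] shift cm now-axes [-1.1113  0.0306  0.1938]
foot [ 0.4911 -0.1425  0.0578] [-0.1211 -0.    ]
```

View pics/s11.png

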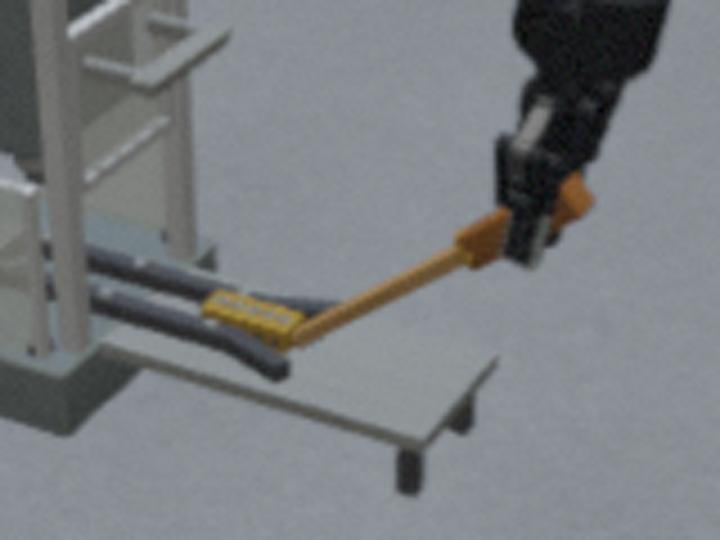

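View pics/t11.png

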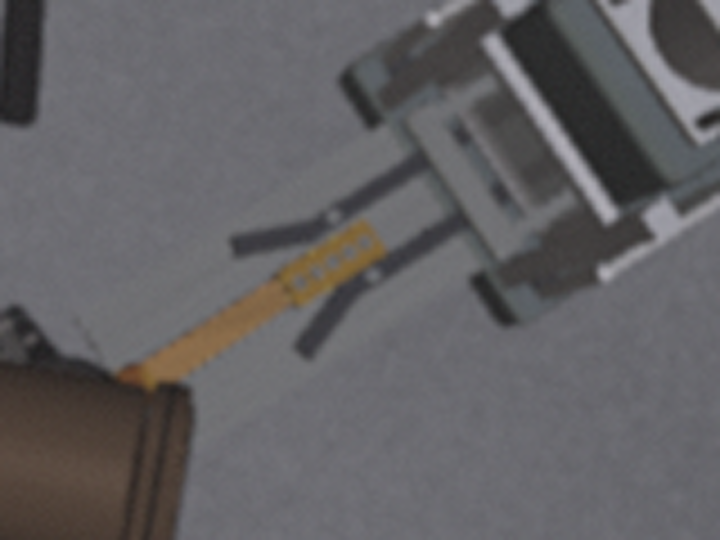

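Call:
step_arm --series '[[[0,0,0,-0.4,0,0.07,0],[0,0,0,-0.7,0,0.12,0],[0,0,0,-0.7,0,0.12,0],[0,0,0,-0.7,0,0.12,0],[0,0,0,-0.7,0,0.12,0],[0,0,0,-0.7,0,0.12,0],[0,0,0,-0.7,0,0.12,0],[0,0,0,-0.7,0,0.12,0],[0,0,0,-0.7,0,0.12,0],[0,0,0,-0.7,0,0.12,0],[0,0,0,-0.7,0,0.12,0],[0,0,0,-0.7,0,0.12,0],[0,0,0,-0.7,0,0.12,0],[0,0,0,-0.7,0,0.12,0],[0,0,0,-0.7,0,0.12,0],[0,0,0,-0.7,0,0.12,0],[0,0,0,-0.6,0,0.1,0],[0,0,0,-0.5,0,0.08,0],[0,0,0,-0.4,0,0.07,0],[0,0,0,0,0,0,0]]]'

```text
t: 19.25
tcp_pos: [0.4816, -0.1279, 0.1559]
tcp_rot: [1.43, 2.623, -0.119]
force: [-0.4, 0.6, -1.2]
finger_gap: 0.0213
```

```bash
cat > ft.py <<'E'
from goto import *
from kin import FOOT,S
s=bot.sense();Rc=R.from_rotvec(s['tcp_rot']);f=s['tcp_pos']+Rc.apply(FOOT);print('foot',f,press(f),'F',s['force'],s['moment'],s['t'])
E
python3 ft.py;python3 - <<'E'
from goto import *
rel(*pushpose(.022,.0575,40))
q,d=eyes.grab_frame('scene');cv2.imwrite('pics/s12.png',cv2.resize(q[90:240,140:340,::-1],None,fx=3.8,fy=3.8,interpolation=cv2.INTER_CUBIC))
E
```

```text
foot [ 0.5594 -0.2481  0.0582] [0.0047 0.0002] F [-0.4004  0.588  -1.1561] [ 0.2134  0.1561 -0.0276] 19.25
tcp [ 0.4816 -0.1279  0.1559] F [-0.4004  0.588  -1.1561] gap 0.02127513517895546 t 19.25
turn(tool) [ 0.1707  0.1171 -0.01  ] shift cm after turn [-1.7184  0.0105  0.3327] shift cm now-axes [-1.7178  0.0098  0.3362]
```

View pics/s12.png

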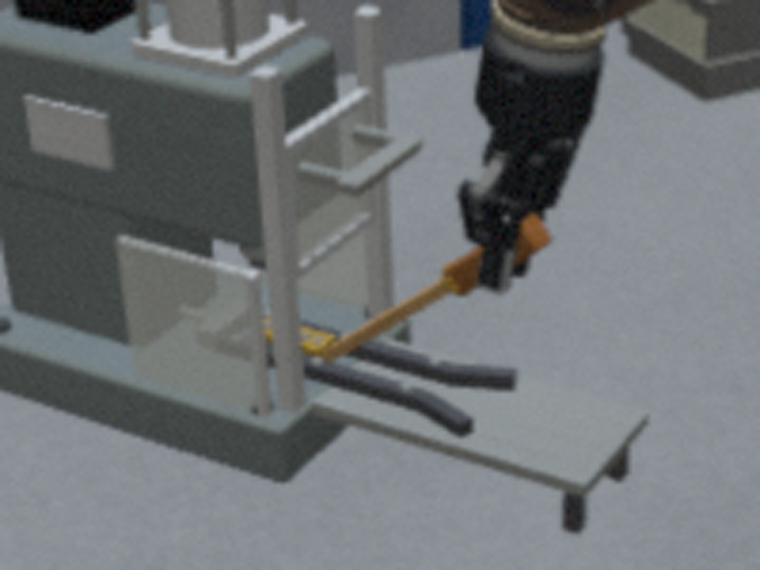

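Call:
step_arm --series '[[[0,0,0,-0.4,0,0.07,0],[0,0,0,-0.4,0,0.07,0],[0,0,0,-0.3,0,0.05,0],[0,0,0,-0.2,0,0.03,0],[0,0,0,-0.2,0,0.03,0],[0,0,0,0,0,0,0]]]'

```text
t: 19.8
tcp_pos: [0.4895, -0.1402, 0.1559]
tcp_rot: [1.43, 2.624, -0.118]
force: [0.4, 1.4, -0.0]
finger_gap: 0.0212
```

Call:
step_arm --series '[[[0,0,0,-0.1,0,0.02,0],[0,0,0,-0.1,0,0.02,0],[0,0,0,0,0,0,0],[0,0,0,0,0,0,0]]]'

```text
t: 20.13
tcp_pos: [0.4905, -0.1416, 0.1558]
tcp_rot: [1.43, 2.624, -0.118]
force: [-1.5, 1.8, 0.7]
finger_gap: 0.0212
```

```bash
python3 ft.py
```

```text
foot [ 0.5684 -0.2617  0.058 ] [0.021  0.0004] F [-1.4515  1.7727  0.6793] [ 0.4223  0.2131 -0.0004] 20.1333
```

Call:
step_arm --series '[[[0,0,0,-0.1,0,0.02,0],[0,0,0,-0.1,0,0.02,0],[0,0,0,0,0,0,0],[0,0,0,0,0,0,0]]]'

```text
t: 20.47
tcp_pos: [0.4916, -0.1433, 0.1558]
tcp_rot: [1.43, 2.624, -0.118]
force: [-0.7, 2.5, 1.4]
finger_gap: 0.0213
```

```bash
python3 ft.py
```

```text
foot [ 0.5695 -0.2635  0.058 ] [0.0231 0.0004] F [-0.7177  2.5034  1.406 ] [0.4773 0.2279 0.0289] 20.4667
```

Call:
step_arm --series '[[[0,0,0,-0.1,0,0.02,0],[0,0,0,-0.1,0,0.02,0],[0,0,0,0,0,0,0],[0,0,0,0,0,0,0]]]'

```text
t: 20.8
tcp_pos: [0.4926, -0.1449, 0.1557]
tcp_rot: [1.43, 2.624, -0.118]
force: [-1.6, 2.4, 1.3]
finger_gap: 0.0213
```

```bash
python3 ft.py
```

```text
foot [ 0.5704 -0.2651  0.0578] [0.0249 0.0003] F [-1.5926  2.425   1.3456] [0.629  0.3433 0.0434] 20.8
```

```bash
python3 - <<'E'
from goto import *
s,p,d,M=snap('w13')
from kin import FOOT,S,G
Rc=R.from_rotvec(s['tcp_rot'])
g=s['tcp_pos']+Rc.apply(G);f=s['tcp_pos']+Rc.apply(FOOT);print('grip',g,'foot',f,proj('scene',[g,f]))
q,d=eyes.grab_frame('scene');print((proj('scene',[g,f])-[170,130])*5.5);cv2.imwrite('pics/s13.png',cv2.resize(q[130:230,170:300,::-1],None,fx=5.5,fy=5.5,interpolation=cv2.INTER_CUBIC))
np.save('pics/s13.npy',q)
E
```

```text
grip [ 0.4953 -0.1492  0.1733] foot [ 0.5704 -0.2651  0.0578] [[262.4843 155.2839]
 [219.67   181.0633]]
[[508.6638 139.0615]
 [273.185  280.8479]]
```

View pics/s13.png

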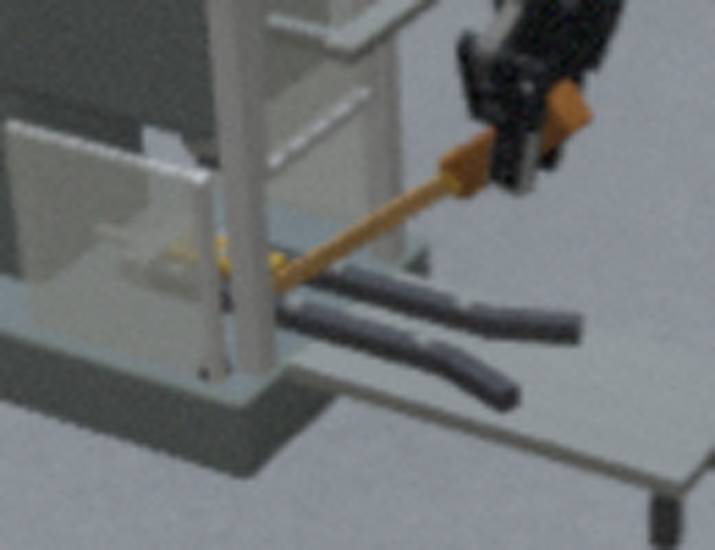

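View pics/w13.png

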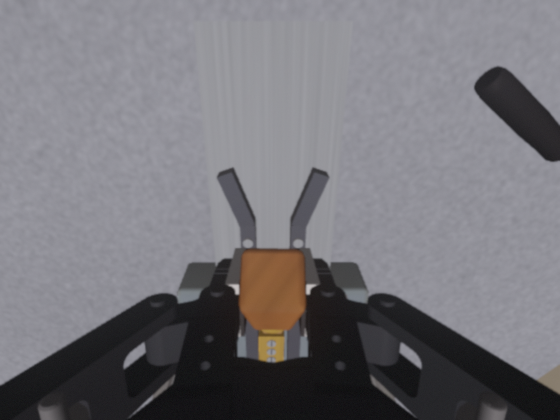

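```bash
python3 - <<'E'
from goto import *
a=np.radians(-57.2);v=np.array([np.cos(a),np.sin(a)]);n=np.array([-v[1],v[0]])
W=lambda x,y,z:np.r_[O+x*v+y*n,z]
P=[W(.085,.012,.066),W(.085,-.012,.066),W(.025,.012,.066),W(.025,-.012,.066),W(-.005,.06,.3),W(-.005,-.06,.3),W(-.132,.029,.062),W(-.132,-.029,.062)]
pr=proj('scene',P);print((pr-[170,130])*5.5)
q=np.load('pics/s13.npy');c=cv2.resize(q[150:195,185:235,::-1],None,fx=14,fy=13,interpolation=cv2.INTER_CUBIC)
for x,y in (pr[:4]-[185,150])*[14,13]: cv2.circle(c,(int(x),int(y)),4,(0,0,255),1)
cv2.imwrite('pics/s13c.png',cv2.convertScaleAbs(c,alpha=1.3))
E
```

```text
[[ 161.0285  248.7692]
 [ 188.2253  228.0237]
 [ 259.0148  277.4011]
 [ 285.4088  255.9063]
 [ 219.4907 -118.454 ]
 [ 366.3021 -205.7625]
 [ 516.2049  381.8848]
 [ 573.6584  324.5797]]
```

View pics/s13c.png

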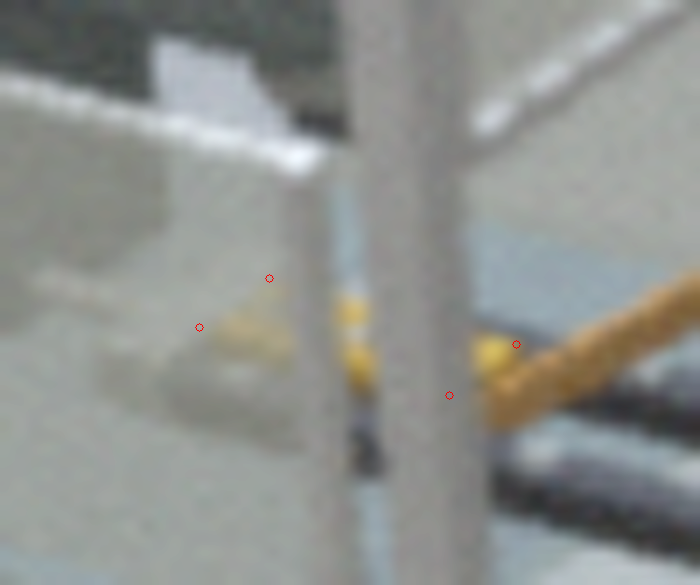

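Call:
step_arm --series '[[[0,0,0,-0.15,0,0.03,0],[0,0,0,-0.15,0,0.03,0],[0,0,0,0,0,0,0],[0,0,0,0,0,0,0]]]'

```text
t: 21.23
tcp_pos: [0.4932, -0.1459, 0.1551]
tcp_rot: [1.433, 2.628, -0.115]
force: [-4.3, 7.1, 5.3]
finger_gap: 0.0214
```

```bash
python3 ft.py
```

```text
foot [ 0.5707 -0.2657  0.0564] [0.0255 0.0002] F [-4.2964  7.094   5.3299] [1.4553 0.7982 0.038 ] 21.2333
```

Call:
step_arm --series '[[[0,0,0,-0.15,0,0.03,0],[0,0,0,0,0,0,0],[0,0,0,0,0,0,0]]]'

```text
t: 21.48
tcp_pos: [0.4936, -0.1462, 0.1554]
tcp_rot: [1.435, 2.63, -0.114]
force: [-6.8, 11.3, 8.4]
finger_gap: 0.0209
```

```bash
python3 ft.py; python3 - <<'E'
from goto import *
q,d=eyes.grab_frame('scene')
c=cv2.resize(q[150:195,185:235,::-1],None,fx=14,fy=13,interpolation=cv2.INTER_CUBIC)
cv2.imwrite('pics/s14c.png',cv2.convertScaleAbs(c,alpha=1.3))
E
```

```text
foot [ 0.5708 -0.2658  0.0563] [0.0257 0.0002] F [-6.8191 11.2876  8.362 ] [1.9175 1.2059 0.0019] 21.4833
```

View pics/s14c.png

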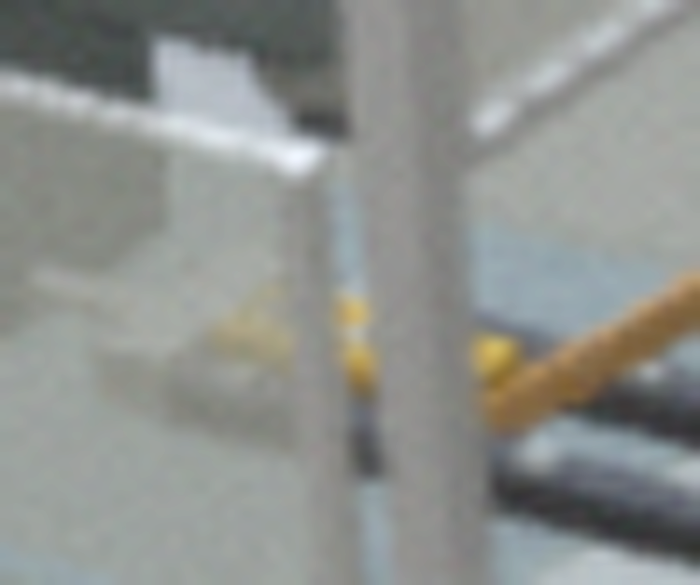

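Call:
step_arm --series '[[[0,0,0,0.5,0,-0.1,0],[0,0,0,1,0,-0.2,0],[0,0,0,2,0,-0.4,0],[0,0,0,2.5,0,-0.5,0],[0,0,0,2.5,0,-0.6,0],[0,0,0,2.5,0,-1,0],[0,0,0,2.5,0,-2,0],[0,0,0,2,0,-3,0],[0,0,0,1,0,-3,0],[0,0,0,0,0,-2,0],[0,0,0,0,0,0,0],[0,0,0,0,0,0,0]]]'

```text
t: 22.53
tcp_pos: [0.3956, 0.0057, 0.2549]
tcp_rot: [1.427, 2.62, -0.117]
force: [0.1, 0.8, -1.5]
finger_gap: 0.0212
```

```bash
python3 ft.py; python3 - <<'E'
from goto import *
from kin import FOOT,S,G
s=bot.sense();Rc=R.from_rotvec(s['tcp_rot'])
g=s['tcp_pos']+Rc.apply(G);f=s['tcp_pos']+Rc.apply(FOOT);k=s['tcp_pos']+Rc.apply(G-.04*S);print(proj('scene',[g,k,f]),proj('top',[k,f]))
print((proj('scene',[g,k,f])-[150,80])*3.8,(proj('top',[k,f])-[270,180])*4.5)
q,d=eyes.grab_frame('scene');cv2.imwrite('pics/s15.png',cv2.resize(q[80:230,150:350,::-1],None,fx=3.8,fy=3.8,interpolation=cv2.INTER_CUBIC))
q,d=eyes.grab_frame('top');cv2.imwrite('pics/t15.png',cv2.resize(q[180:300,270:430,::-1],None,fx=4.5,fy=4.5,interpolation=cv2.INTER_CUBIC))
E
```

```text
foot [ 0.474  -0.1145  0.1576] [-0.1539  0.0008] F [ 0.1371  0.7619 -1.4713] [ 0.1236  0.0961 -0.0117] 22.5333
[[330.7706 134.3583]
 [317.7355 141.6068]
 [276.4948 164.5935]] [[312.3387 270.9756]
 [347.965  247.6545]]
[[686.9283 206.5614]
 [637.3948 234.1058]
 [480.6801 321.4551]] [[190.5241 409.3903]
 [350.8427 304.4454]]
```

View pics/s15.png

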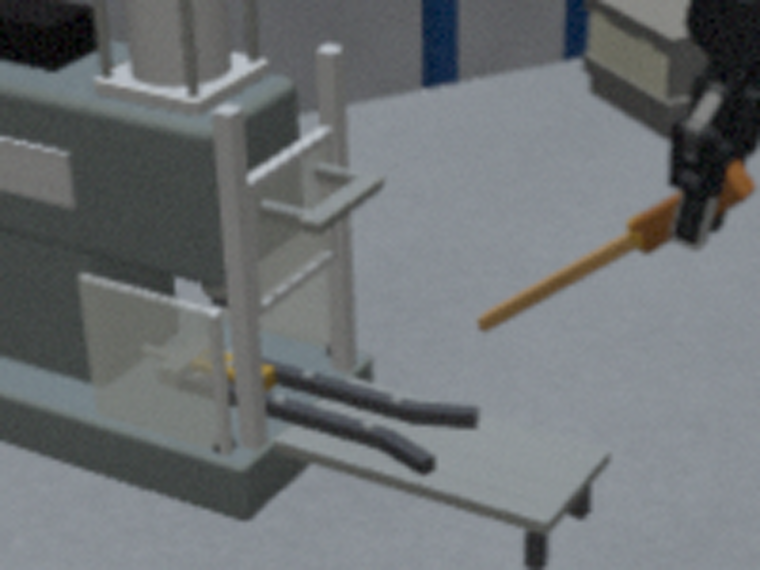

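View pics/t15.png

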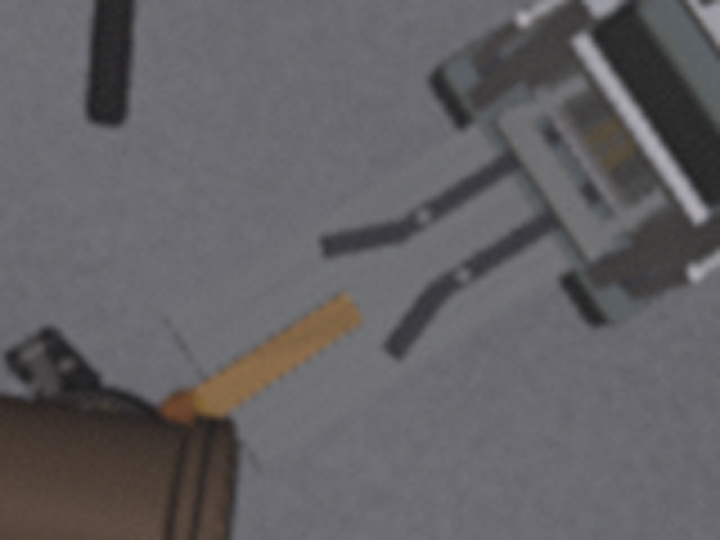

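```bash
python3 - <<'E'
from goto import *
z=np.load('pics/w7.npz')
s=bot.sense();Rc=R.from_rotvec(s['tcp_rot']);rel(z['tp']+[0,0,.125],Rc)
R0=R.from_rotvec(z['tr']);Rm=R0*R.from_euler('y',-50,degrees=True)
print(np.degrees((Rc.inv()*Rm).as_rotvec()))
E
```

```text
tcp [0.3944 0.0056 0.2522] F [ 0.1086  0.4135 -1.0659] gap 0.02123437736027187 t 22.6333
turn(tool) [0. 0. 0.] shift cm after turn [26.6188 25.3917 -9.9669] shift cm now-axes [26.6188 25.3917 -9.9669]
[16.1068 -0.0225 93.9025]
```

Call:
step_arm --series '[[[0,0,0,2.66,2.54,-1,0],[0,0,0,2.66,2.54,-1,0],[0,0,0,2.66,2.54,-1,0],[0,0,0,2.66,2.54,-1,0],[0,0,0,2.66,2.54,-1,0],[0,0,0,2.66,2.54,-1,0],[0,0,0,2.66,2.54,-1,0],[0,0,0,2.66,2.54,-1,0],[0,0,0,2.66,2.54,-1,0],[0,0,0,2.66,2.54,-1,0],[1.15,0,6.71,0,0,0,0],[1.15,0,6.71,0,0,0,0],[1.15,0,6.71,0,0,0,0],[1.15,0,6.71,0,0,0,0],[1.15,0,6.71,0,0,0,0],[1.15,0,6.71,0,0,0,0],[1.15,0,6.71,0,0,0,0],[1.15,0,6.71,0,0,0,0],[1.15,0,6.71,0,0,0,0],[1.15,0,6.71,0,0,0,0]]]'

```text
t: 24.3
tcp_pos: [0.4571, 0.3772, 0.3046]
tcp_rot: [2.717, 1.395, -0.233]
force: [0.2, 1.3, -1.3]
finger_gap: 0.0215
```

Call:
step_arm --series '[[[1.15,0,6.71,0,0,0,0],[1.15,0,6.71,0,0,0,0],[1.15,0,6.71,0,0,0,0],[1.15,0,6.71,0,0,0,0],[0,7.1,0,0,0,0,0],[0,7.1,0,0,0,0,0],[0,7.1,0,0,0,0,0],[0,7.1,0,0,0,0,0],[0,7.1,0,0,0,0,0],[0,7.1,0,0,0,0,0],[0,7.1,0,0,0,0,0],[0,0,0,0,0,0,0],[0,0,0,0,0,0,0]]]'

```text
t: 25.38
tcp_pos: [0.4555, 0.3767, 0.3037]
tcp_rot: [-2.733, -0.669, -0.986]
force: [0.4, -0.1, 0.2]
finger_gap: 0.0214
```

```bash
python3 - <<'E'
from goto import *
from kin import FOOT,S,G
z=np.load('pics/w7.npz')
rel(z['tp']+[0,0,.12],R.from_rotvec(z['tr']))
s,p,d,M=snap('w16');Rc=R.from_rotvec(s['tcp_rot']);f=s['tcp_pos']+Rc.apply(FOOT);t=s['tcp_pos']+Rc.apply(G+.04*S);print(f,t,proj('scene',[f,t]),proj('top',[f,t]))
q,d=eyes.grab_frame('scene');np.save('pics/s16.npy',q);cv2.imwrite('pics/s16.png',cv2.resize(q[150:360,360:480,::-1],None,fx=2.8,fy=2.8,interpolation=cv2.INTER_CUBIC))
q,d=eyes.grab_frame('top');cv2.imwrite('pics/t16.png',cv2.resize(q[190:330,70:230,::-1],None,fx=4,fy=4,interpolation=cv2.INTER_CUBIC))
E
```

```text
tcp [0.4555 0.3767 0.3037] F [ 0.4138 -0.1379  0.1809] gap 0.02138786235968116 t 25.3833
turn(tool) [0.0821 0.6708 0.0032] shift cm after turn [-0.0846 -0.0575  0.3074] shift cm now-axes [-0.081  -0.0579  0.3083]
[0.4389 0.3678 0.1313] [0.4411 0.3692 0.3513] [[419.8571 283.7252]
 [444.4309 183.5715]] [[145.1185 258.5136]
 [112.1034 250.4548]]
```

View pics/s16.png

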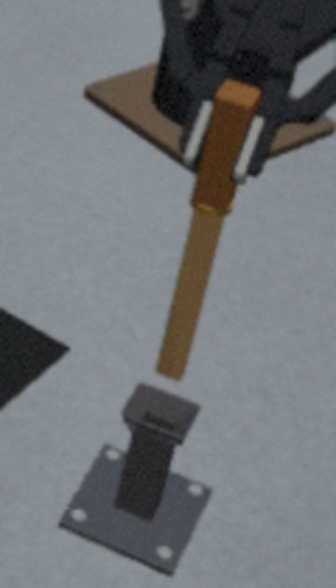

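View pics/t16.png

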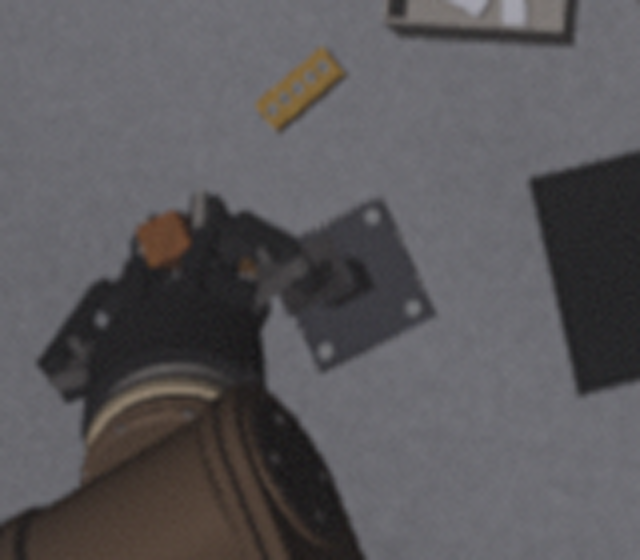

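View pics/w16.png

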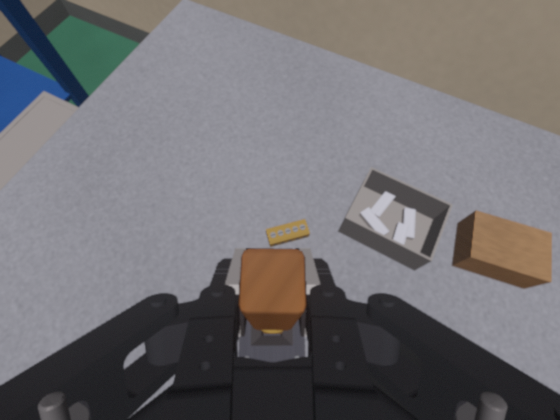

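Call:
step_arm --series '[[[0,0.6,0,0,0,0,0],[0,0,0,-0.08,-0.06,0.3,0],[0,0,0,-1.3,0,1.52,0],[0,0,0,-1.3,0,1.52,0],[0,0,0,0,0,0,0],[0,0,0,0,0,0,0]]]'

```text
t: 26.03
tcp_pos: [0.4577, 0.3791, 0.2637]
tcp_rot: [-2.721, -0.667, -1.006]
force: [0.4, -0.6, -0.3]
finger_gap: 0.0215
```

```bash
python3 - <<'E'
from goto import *
z=np.load('pics/w7.npz')
rel(z['tp']+[0,0,.08],R.from_rotvec(z['tr']))
q,d=eyes.grab_frame('scene');cv2.imwrite('pics/s17.png',cv2.resize(q[240:360,370:460,::-1],None,fx=4.5,fy=4.5,interpolation=cv2.INTER_CUBIC))
E
```

```text
tcp [0.4577 0.3791 0.2637] F [ 0.4262 -0.6356 -0.2629] gap 0.021466362527422813 t 26.0333
turn(tool) [ 0.0375 -0.2375  0.0124] shift cm after turn [-0.319   0.0564  0.106 ] shift cm now-axes [-0.3195  0.0562  0.1047]
```

View pics/s17.png

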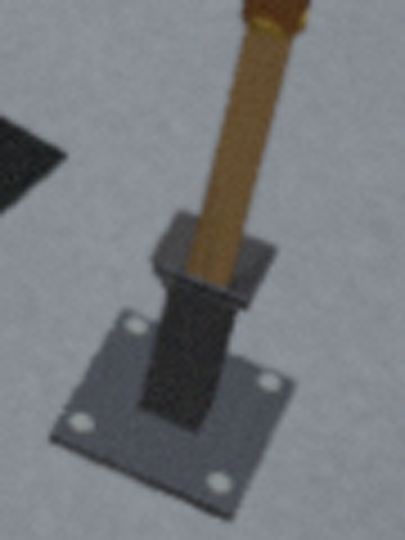

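Call:
step_arm --series '[[[0,0,0,-0.32,0.06,0.1,0],[0,0,0,-0.65,0,0.76,0],[0,0,0,-0.65,0,0.76,0],[0,0,0,0,0,0,0]]]'

```text
t: 26.42
tcp_pos: [0.4557, 0.3773, 0.2398]
tcp_rot: [-2.722, -0.667, -1.005]
force: [0.4, -0.2, -1.5]
finger_gap: 0.0213
```

```bash
python3 - <<'E'
from goto import *
z=np.load('pics/w7.npz')
rel(z['tp']+[0,0,.002],R.from_rotvec(z['tr']))
E
```

```text
tcp [0.4557 0.3773 0.2398] F [ 0.3633 -0.2295 -1.5175] gap 0.02133198527212391 t 26.4167
turn(tool) [ 0.04   -0.1905  0.0124] shift cm after turn [-3.6181 -0.0076  4.3989] shift cm now-axes [-3.6327 -0.0114  4.3869]
```

Call:
step_arm --series '[[[0,0,0,-0.6,0,0.73,0],[0,0,0,-0.6,0,0.73,0],[0,0,0,-0.6,0,0.73,0],[0,0,0,-0.6,0,0.73,0],[0,0,0,-0.6,0,0.73,0],[0,0,0,-0.4,0,0.48,0],[0,0,0,0,0,0,0],[0,0,0,0,0,0,0]]]'

```text
t: 27.08
tcp_pos: [0.4576, 0.3784, 0.188]
tcp_rot: [-2.72, -0.667, -1.008]
force: [0.4, -0.2, -0.3]
finger_gap: 0.0217
```

```bash
python3 - <<'E'
from goto import *
z=np.load('pics/w7.npz')
rel(z['tp'],R.from_rotvec(z['tr']))
q,d=eyes.grab_frame('scene');cv2.imwrite('pics/s18.png',cv2.resize(q[200:360,360:480,::-1],None,fx=3.5,fy=3.5,interpolation=cv2.INTER_CUBIC))
E
```

```text
tcp [0.4576 0.3784 0.188 ] F [ 0.4437 -0.1727 -0.3271] gap 0.021714282896351186 t 27.0833
turn(tool) [ 0.0306 -0.3452  0.0161] shift cm after turn [-0.558  -0.0042  0.4654] shift cm now-axes [-0.5608 -0.0046  0.462 ]
```

View pics/s18.png

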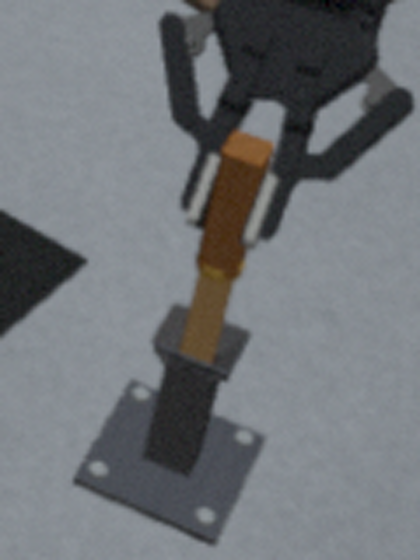

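Call:
step_arm --series '[[[0,0,0,-0.3,0,0.25,0],[0,0,0,-0.24,0,0.2,0],[0,0,0,0,0,0,0],[0,0,0,0,0,0,0]]]'

```text
t: 27.47
tcp_pos: [0.4566, 0.3779, 0.1817]
tcp_rot: [-2.719, -0.666, -1.009]
force: [0.7, 0.4, -0.6]
finger_gap: 0.021
```

Foot is about 1 mm off the floor. Next I open the gripper and back out along the tool axis.

Call:
step_arm --series '[[[0,0,0,0,0,0,0.4],[0,0,0,0,0,0,0.7],[0,0,0,0,0,0,1],[0,0,0,0,0,0,1],[0,0,0,0,0,0,1],[0,0,0,0,0,-1,1],[0,0,0,0,0,-2,1],[0,0,0,0,0,-3,1],[0,0,0,0,0,-3,1],[0,0,0,0,0,-2,1],[0,0,0,0,0,0,1]]]'

```text
t: 28.38
tcp_pos: [0.3932, 0.3453, 0.2704]
tcp_rot: [-2.712, -0.665, -1.021]
force: [0.3, 0.2, 1.3]
finger_gap: 0.0851
```

```bash
python3 - <<'E'
from goto import *
s,p,d,M=snap('w19');print(s['tcp_pos'],s['joint_pos'],s['t'])
q,d=eyes.grab_frame('scene');cv2.imwrite('pics/s19.png',cv2.resize(q[200:360,360:480,::-1],None,fx=3.5,fy=3.5,interpolation=cv2.INTER_CUBIC))
E
```

```text
[0.3932 0.3453 0.2704] [ 0.5478 -0.4477  2.3054 -0.0814  0.5665  1.6899] 28.3833
```

View pics/s19.png

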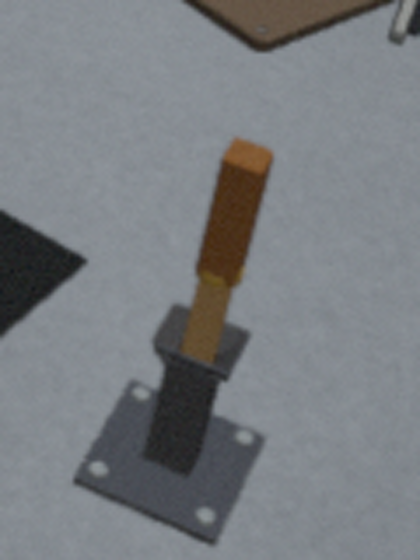

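View pics/w19.png

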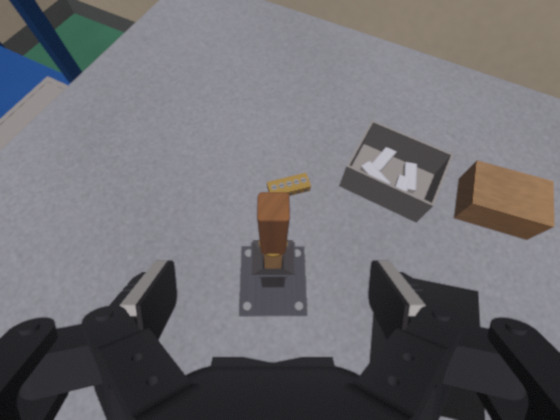

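```bash
cat >> kin.py <<'E'
def gatepose(x,z,th=25,y=0):
    a=np.radians(YAW);v=np.array([np.cos(a),np.sin(a),0]);n=np.array([-v[1],v[0],0])
    g=np.radians(-90-th);h=-v;up=np.array([0,0,1.]);tz=np.cos(g)*h+np.sin(g)*up;tx=-np.sin(g)*h+np.cos(g)*up
    return np.r_[O,z]+x*v+y*n,R.from_matrix(np.c_[tx,np.cross(tz,tx),tz])
E
python3 - <<'E'
from goto import *
from kin import *
q=bot.sense()['joint_pos']
p0,R0=bot.sense()['tcp_pos'],R.from_rotvec(bot.sense()['tcp_rot'])
def show(l,p,Rt):
    global q
    q,e=ik(p,Rt,q);print(l,p,q,'%.3f'%e,'%.2f'%np.minimum(q-LO,HI-q).min())
u=p0+[0,0,.06]
show('up',u,R0)
for a in (-20,-40,-65):show('tilt',u,R0*R.from_euler('y',a,degrees=True))
Rm=R0*R.from_euler('y',-65,degrees=True)
for a in (30,60,95):show('yaw',u,R.from_euler('z',a,degrees=True)*Rm)
pe,Re=gatepose(-.037,.30)
for t in (.3,.6,.8,1):show('go',u+(pe-u)*t,Re)
for z in (.23,.18,.14):show('dn',*gatepose(-.037,z))
print('up in tool now',R0.inv().apply([0,0,1]),'after',Re.inv().apply([0,0,1]))
rel(pe,Re)
p=np.load('pics/t9.npy')
a=np.radians(-57.2);v=np.array([np.cos(a),np.sin(a)]);n=np.array([-v[1],v[0]])
for z in(.222,.23):
  pr=proj('top',[np.r_[O+x*v+y*n,z] for x,y in((-.052,-.042),(-.052,.042),(-.036,.042),(-.036,-.042))]);print(z,pr)
c=cv2.resize(p[160:260,350:460,::-1],None,fx=6,fy=5.8,interpolation=cv2.INTER_CUBIC)
for x,y in (pr-[350,160])*[6,5.8]: cv2.circle(c,(int(x),int(y)),4,(0,0,255),1)
cv2.imwrite('pics/gb.png',c)
E
```

```text
up [0.3932 0.3449 0.3261] [ 0.5467 -0.486   2.2272 -0.0682  0.6892  1.6734] 0.000 0.25
tilt [0.3932 0.3449 0.3261] [ 0.5355 -0.3076  2.0226 -0.0226  1.0628  1.633 ] 0.000 0.46
tilt [0.3932 0.3449 0.3261] [ 0.5266 -0.1072  1.8247 -0.0009  1.4089  1.6169] 0.000 0.66
tilt [0.3932 0.3449 0.3261] [0.5188 0.1447 1.6076 0.0159 1.81   1.6095] 0.000 0.87
yaw [0.3932 0.3449 0.3261] [ 0.6018  0.1424  1.6102 -0.1645  1.7771  1.1663] 0.000 0.87
yaw [0.3932 0.3449 0.3261] [ 0.6713  0.0876  1.6698 -0.3155  1.6646  0.7292] 0.000 0.81
yaw [0.3932 0.3449 0.3261] [ 0.7158 -0.0307  1.7907 -0.4191  1.4579  0.2119] 0.000 0.69
go [0.4362 0.1775 0.3183] [ 0.3873 -0.2377  1.9936 -0.4426  1.3251 -0.089 ] 0.000 0.49
go [0.4793 0.0101 0.3104] [-0.0099 -0.3109  2.0658 -0.3942  1.1653 -0.4657] 0.000 0.41
go [ 0.508  -0.1016  0.3052] [-0.2579 -0.2594  2.0349 -0.3331  1.0591 -0.7112] 0.000 0.45
go [ 0.5367 -0.2132  0.3   ] [-0.4616 -0.1398  1.943  -0.2644  0.9738 -0.9252] 0.000 0.54
dn [ 0.5367 -0.2132  0.23  ] [-0.4616 -0.086   2.0248 -0.2935  0.8434 -0.8779] 0.000 0.46
dn [ 0.5367 -0.2132  0.18  ] [-0.4616 -0.0317  2.0707 -0.3234  0.7479 -0.8353] 0.000 0.41
dn [ 0.5367 -0.2132  0.14  ] [-0.4616  0.0216  2.0994 -0.3552  0.6705 -0.7935] 0.000 0.38
up in tool now [ 0.6544  0.0002 -0.7561] after [-0.4226  0.     -0.9063]
tcp [0.3932 0.3449 0.2661] F [-0.0952  0.5167 -0.0005] gap 0.08566315830051882 t 28.4833
turn(tool) [ 13.7542 -49.3598 -98.5868] shift cm after turn [-50.9964 -18.1751  20.0368] shift cm now-axes [ -7.681   56.1231 -11.1193]
0.222 [[401.8994 237.5567]
 [380.5776 205.6166]
 [386.5004 201.9333]
 [407.8659 233.7738]]
0.23 [[402.9105 237.1692]
 [381.4078 204.9827]
 [387.3755 201.2715]
 [408.9226 233.3566]]
```

View pics/gb.png

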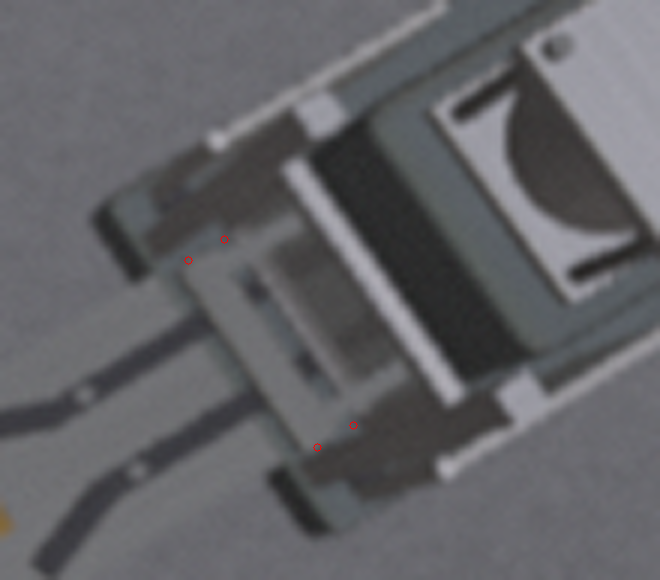

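Call:
step_arm --series '[[[0,0,0,1.3,0,-1.5,1],[0,0,0,1.3,0,-1.5,1],[0,0,0,1.3,0,-1.5,1],[0,-7.15,0,0,0,0,0.5],[0,-7.15,0,0,0,0,0],[0,-7.15,0,0,0,0,0],[0,-7.15,0,0,0,0,0],[0,-7.15,0,0,0,0,0],[0,-7.15,0,0,0,0,0],[0,-7.15,0,0,0,0,0],[0,-7.15,0,0,0,0,0],[0,-7.15,0,0,0,0,0],[-2.87,0,-6.16,0,0,0,0],[-2.87,0,-6.16,0,0,0,0],[-2.87,0,-6.16,0,0,0,0],[-2.87,0,-6.16,0,0,0,0],[-2.87,0,-6.16,0,0,0,0],[-2.87,0,-6.16,0,0,0,0],[-2.87,0,-6.16,0,0,0,0],[-2.87,0,-6.16,0,0,0,0]]]'

```text
t: 30.15
tcp_pos: [0.3937, 0.3451, 0.3217]
tcp_rot: [2.125, 1.848, -0.443]
force: [0.4, -0.0, 0.0]
finger_gap: -0.0001
```

Call:
step_arm --series '[[[-2.87,0,-6.16,0,0,0,0],[-2.87,0,-6.16,0,0,0,0],[-2.87,0,-6.16,0,0,0,0],[-2.87,0,-6.16,0,0,0,0],[-2.87,0,-6.16,0,0,0,0],[0,0,0,0,0,0,0],[0,0,0,0,0,0,0]]]'

```text
t: 30.73
tcp_pos: [0.3931, 0.3449, 0.3228]
tcp_rot: [1.466, 2.321, -0.299]
force: [0.4, 0.3, -0.4]
finger_gap: 0.0003
```

```bash
python3 - <<'E'
from goto import *
from kin import gatepose
rel(*gatepose(-.037,.29))
E
```

```text
tcp [0.3931 0.3449 0.3228] F [ 0.3721  0.267  -0.3601] gap 0.00029148933368426883 t 30.7333
turn(tool) [-1.872   0.0696 -6.9202] shift cm after turn [-48.176  -18.1608  26.0874] shift cm now-axes [-49.9294 -11.3661  26.6301]
```

Call:
step_arm --series '[[[-1.9,0,-6.9,0,0,0,0],[0,0,0,-3.2,-1.2,1.7,0],[0,0,0,-3.2,-1.2,1.7,0],[0,0,0,-3.2,-1.2,1.7,0],[0,0,0,-3.2,-1.2,1.7,0],[0,0,0,-3.2,-1.2,1.7,0],[0,0,0,-3.2,-1.2,1.7,0],[0,0,0,-3.2,-1.2,1.7,0],[0,0,0,-3.2,-1.2,1.7,0],[0,0,0,-3.2,-1.2,1.7,0],[0,0,0,-3.2,-1.2,1.7,0],[0,0,0,-3.2,-1.2,1.7,0],[0,0,0,-3.2,-1.2,1.7,0],[0,0,0,-3.2,-1.2,1.7,0],[0,0,0,0,0,0,0],[0,0,0,0,0,0,0]]]'

```text
t: 32.07
tcp_pos: [0.518, -0.1372, 0.2988]
tcp_rot: [1.32, 2.407, -0.289]
force: [-0.1, 0.2, -0.1]
finger_gap: 0.0001
```

```bash
python3 - <<'E'
from goto import *
from kin import gatepose
rel(*gatepose(-.037,.25))
E
```

```text
tcp [ 0.518  -0.1372  0.2988] F [-0.0882  0.1999 -0.1385] gap 7.512279372072513e-05 t 32.0667
turn(tool) [ 0.0011 -0.1102 -0.2938] shift cm after turn [-4.6389 -2.549   7.5498] shift cm now-axes [-4.6664 -2.5252  7.5408]
```

Call:
step_arm --series '[[[0,0,0,-1.8,-0.65,0.9,0],[0,0,0,-1.8,-0.65,0.9,0],[0,0,0,-1.8,-0.65,0.9,0],[0,0,0,0,-0.6,1.5,0],[0,0,0,0.3,0,1.5,0],[0,0,0,0.4,0,1.8,0],[0,0,0,0,0,0,0],[0,0,0,0,0,0,0]]]'

```text
t: 32.73
tcp_pos: [0.5369, -0.2097, 0.2505]
tcp_rot: [1.312, 2.412, -0.287]
force: [-0.8, -1.0, 0.4]
finger_gap: -0.0
```

```bash
python3 - <<'E'
from goto import *
from kin import gatepose
rel(*gatepose(-.037,.235))
q,d=eyes.grab_frame('scene');cv2.imwrite('pics/s20.png',cv2.resize(q[50:230,130:330,::-1],None,fx=3.3,fy=3.3,interpolation=cv2.INTER_CUBIC))
E
```

```text
tcp [ 0.5369 -0.2097  0.2505] F [-0.7927 -0.9649  0.3582] gap -3.222127174774374e-05 t 32.7333
turn(tool) [ 0.1489 -0.1405  0.0887] shift cm after turn [ 0.3978 -0.2049  1.5194] shift cm now-axes [ 0.3944 -0.2083  1.5199]
```

View pics/s20.png

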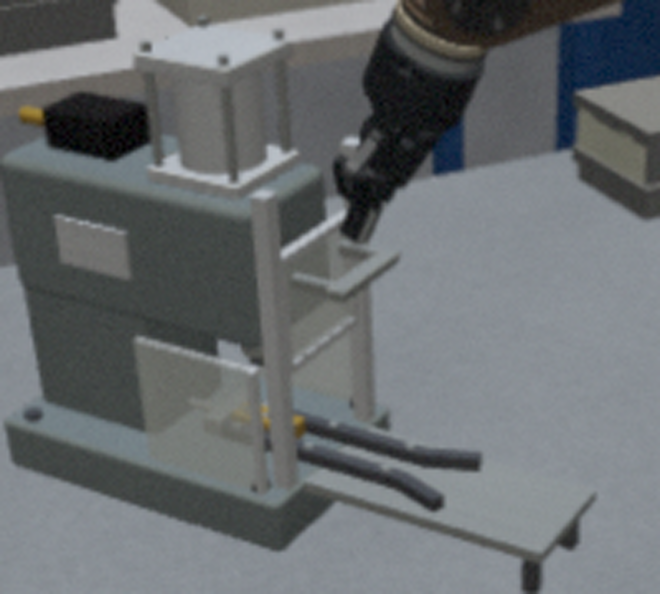

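Call:
step_arm --series '[[[0,0,0,-0.27,-0.2,0.13,0],[0,0,0,0.4,0,0.9,0],[0,0,0,0.4,0,0.9,0],[0,0,0,0.4,0,0.9,0],[0,0,0,0,0,0,0]]]'

```text
t: 33.2
tcp_pos: [0.5369, -0.2146, 0.2202]
tcp_rot: [1.311, 2.41, -0.287]
force: [-0.1, 1.0, 0.0]
finger_gap: 0.0002
```

```bash
python3 - <<'E'
from goto import *
s=bot.sense();print(press(s['tcp_pos']),s['force'])
q,d=eyes.grab_frame('scene');cv2.imwrite('pics/s21.png',cv2.resize(q[70:190,190:310,::-1],None,fx=4.8,fy=4.8,interpolation=cv2.INTER_CUBIC))
E
```

```text
[-0.0357 -0.0005] [-0.1426  1.0002  0.0384]
```

View pics/s21.png

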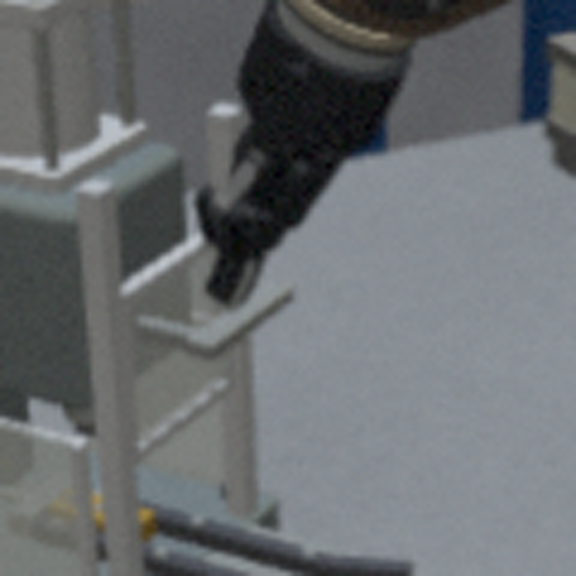

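```bash
python3 - <<'E'
from goto import *
for nm in ('scene','top'):
    d=np.load(f'pics/{nm}0d.npy');C=cloud(nm,d);pp=press(C)
    m=(np.abs(pp[...,1])<.05)&(pp[...,0]>-.07)&(pp[...,0]<-.02)&(C[...,2]>.18)&(C[...,2]<.27)
    k=np.argwhere(m)
    if len(k): print(nm,len(k),np.percentile(pp[m],[2,50,98],axis=0),np.percentile(C[m][:,2],[2,25,50,75,98]))
    print(np.c_[k,pp[m]*1000,C[m][:,2]*1000][::max(1,len(k)//25)].round(0))
q,d=eyes.grab_frame('scene');C=cloud('scene',d);pp=press(C)
m=(np.abs(pp[...,1])<.03)&(pp[...,0]>-.1)&(pp[...,0]<-.015)&(C[...,2]>.2)&(C[...,2]<.27)
k=np.argwhere(m);print(np.c_[k,pp[m]*1000,C[m][:,2]*1000][::max(1,len(k)//40)].round(0))
E
```

```text
scene 217 [[-0.0573 -0.0385]
 [-0.048   0.0083]
 [-0.0211  0.0415]] [0.2167 0.2213 0.2252 0.2264 0.228 ]
[[124. 238. -21. -35. 226.]
 [125. 241. -31. -33. 226.]
 [126. 237. -21. -30. 222.]
 [126. 245. -46. -30. 228.]
 [127. 239. -27. -30. 220.]
 [127. 247. -52. -30. 226.]
 [128. 243. -46. -19. 226.]
 [129. 240. -43.  -9. 227.]
 [129. 248. -54. -30. 221.]
 [130. 243. -54.  -6. 228.]
 [131. 239. -46.   1. 226.]
 [131. 247. -58. -19. 220.]
 [132. 243. -57.  -1. 225.]
 [133. 237. -49.  14. 227.]
 [134. 223. -20.  34. 226.]
 [134. 235. -48.  22. 227.]
 [134. 243. -58.   0. 220.]
 [135. 230. -40.  33. 227.]
 [135. 239. -56.  16. 224.]
 [136. 227. -34.  38. 225.]
 [136. 235. -53.  30. 226.]
 [137. 225. -26.  35. 219.]
 [137. 233. -53.  39. 227.]
 [138. 224. -24.  36. 216.]
 [138. 232. -52.  42. 225.]
 [139. 228. -38.  39. 218.]
 [139. 236. -55.  30. 218.]
 [141. 234. -54.  37. 215.]]
top 367 [[-0.0575 -0.0386]
 [-0.0483 -0.0003]
 [-0.0226  0.0402]] [0.2197 0.2245 0.2256 0.2269 0.2293]
[[200. 392. -24.  39. 225.]
 [203. 384. -43.  43. 224.]
 [204. 388. -36.  36. 223.]
 [206. 380. -55.  42. 2
[... 1154 characters left out ...]
 [128. 242. -55.  -0. 236.]
 [129. 236. -42.   8. 234.]
 [129. 242. -52.  -6. 230.]
 [130. 237. -49.  13. 234.]
 [130. 243. -44. -22. 219.]
 [131. 233. -32.   6. 225.]
 [131. 239. -50.   7. 229.]
 [131. 245. -51. -21. 218.]
 [132. 237. -43.   5. 225.]
 [132. 243. -50. -13. 219.]
 [133. 236. -41.   7. 222.]
 [133. 242. -50.  -8. 218.]
 [133. 249. -58. -28. 211.]
 [134. 242. -53.  -2. 218.]
 [135. 236. -42.   9. 217.]
 [135. 242. -55.   1. 217.]
 [136. 235. -44.  17. 219.]
 [136. 241. -53.   3. 215.]
 [137. 233. -42.  23. 218.]
 [137. 239. -56.  17. 219.]
 [138. 232. -40.  25. 215.]
 [138. 238. -56.  21. 217.]
 [139. 236. -52.  25. 216.]
 [140. 236. -54.  29. 215.]
 [142. 237. -56.  27. 209.]]
```

Call:
step_arm --series '[[[0,0,0,0.2,0,-0.1,0],[0,0,0,0.28,0,0.6,0],[0,0,0,0.28,0,0.6,0],[0,0,0,0.28,0,0.6,0],[0,0,0,0.28,0,0.6,0],[0,0,0,0.28,0,0.6,0],[0,0,0,0.28,0,0.6,0],[0,0,0,0,0,0,0]]]'

```text
t: 33.97
tcp_pos: [0.536, -0.2128, 0.181]
tcp_rot: [1.311, 2.41, -0.287]
force: [0.3, -0.0, 0.6]
finger_gap: -0.0
```

```bash
python3 - <<'E'
from goto import *
s=bot.sense();print(press(s['tcp_pos']),s['tcp_pos'],s['force'])
q,d=eyes.grab_frame('scene');cv2.imwrite('pics/s22.png',cv2.resize(q[70:210,170:310,::-1],None,fx=4.2,fy=4.2,interpolation=cv2.INTER_CUBIC))
E
```

```text
[-0.0377 -0.0004] [ 0.536  -0.2128  0.181 ] [ 0.3122 -0.0222  0.5794]
```

View pics/s22.png

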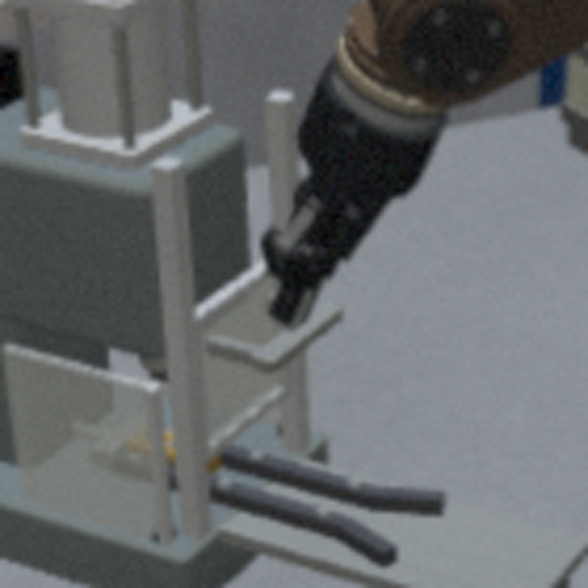

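Call:
step_arm --series '[[[0,0,0,0.25,0,0.55,0],[0,0,0,0.25,0,0.55,0],[0,0,0,0.25,0,0.55,0],[0,0,0,0.25,0,0.55,0],[0,0,0,0.2,0,0.45,0],[0,0,0,0.1,0,0.2,0],[0,0,0,0,0,0,0]]]'

```text
t: 34.6
tcp_pos: [0.5363, -0.2131, 0.1504]
tcp_rot: [1.311, 2.409, -0.287]
force: [-0.2, 0.9, 0.2]
finger_gap: 0.0
```

Call:
step_arm --series '[[[0,0,0,0.08,0,0.18,0],[0,0,0,0.08,0,0.18,0],[0,0,0,0,0,0,0],[0,0,0,0,0,0,0]]]'

```text
t: 34.93
tcp_pos: [0.5367, -0.2133, 0.1474]
tcp_rot: [1.311, 2.408, -0.287]
force: [-0.5, -0.3, 1.0]
finger_gap: -0.0002
```

Call:
step_arm --series '[[[0,0,0,0.06,0,0.14,0],[0,0,0,0.06,0,0.14,0],[0,0,0,0,0,0,0],[0,0,0,0,0,0,0]]]'

```text
t: 35.27
tcp_pos: [0.537, -0.2134, 0.147]
tcp_rot: [1.311, 2.407, -0.289]
force: [-7.5, 5.1, 12.5]
finger_gap: -0.0002
```

Call:
step_arm --series '[[[0,0,0,0.03,0,0.08,0],[0,0,0,0,0,0,0],[0,0,0,0,0,0,0]]]'

```text
t: 35.52
tcp_pos: [0.537, -0.2135, 0.1469]
tcp_rot: [1.311, 2.407, -0.289]
force: [-9.7, 7.9, 17.0]
finger_gap: -0.0003
```

Call:
step_arm --series '[[[0,0,0,-0.4,0,-0.9,0],[0,0,0,-0.8,0,-1.8,0],[0,0,0,0,0,-3,0],[0,0,0,0,0,-4,0],[0,0,0,0,0,-4,0],[0,0,0,2,2,-2,0],[0,0,0,3,2,0,0],[0,0,0,3,2,0,0],[0,0,0,3,2,0,0],[0,0,0,0,0,0,0],[0,0,0,0,0,0,0]]]'

```text
t: 36.43
tcp_pos: [0.5189, -0.038, 0.2434]
tcp_rot: [1.306, 2.412, -0.288]
force: [0.9, -0.3, 0.2]
finger_gap: -0.0003
```

```bash
python3 - <<'E'
from goto import *
s=bot.sense();print(s['tcp_pos'],s['force'],s['t'])
q,d=eyes.grab_frame('scene');cv2.imwrite('pics/s30.png',q[:,:,::-1]);cv2.imwrite('pics/s30c.png',cv2.resize(q[90:240,140:320,::-1],None,fx=4,fy=4,interpolation=cv2.INTER_CUBIC))
C=cloud('scene',d);pp=press(C);m=(np.abs(pp[...,1])<.035)&(pp[...,0]>-.06)&(pp[...,0]<-.04)&(C[...,2]>.1)&(C[...,2]<.27)
print('gate bar z',np.percentile(C[m][:,2],[5,50,90]))
q,d=eyes.grab_frame('top');cv2.imwrite('pics/t30.png',q[:,:,::-1])
C=cloud('top',d);pp=press(C);m=(np.abs(pp[...,1])<.035)&(pp[...,0]>-.06)&(pp[...,0]<-.04)&(C[...,2]>.1)&(C[...,2]<.27)
print('top gate bar z',np.percentile(C[m][:,2],[5,50,90]) if m.any() else None)
E
```

```text
[ 0.5189 -0.038   0.2434] [ 0.8964 -0.2575  0.1685] 36.4333
gate bar z [0.1372 0.1436 0.1457]
top gate bar z [0.1394 0.1439 0.1467]
```

View pics/s30c.png

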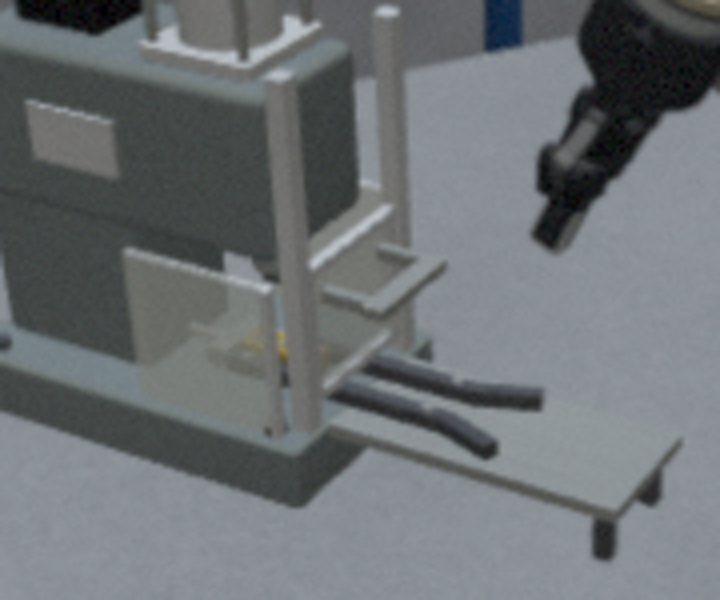

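View pics/s30.png

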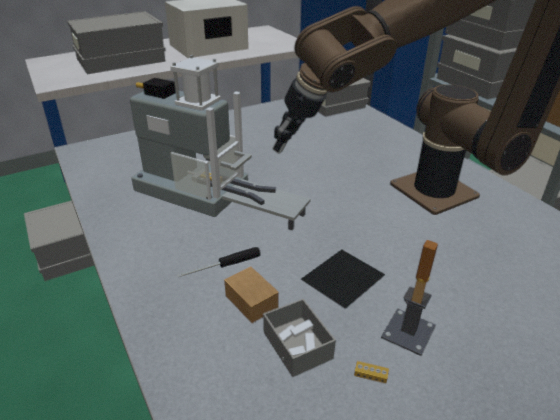

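View pics/t30.png

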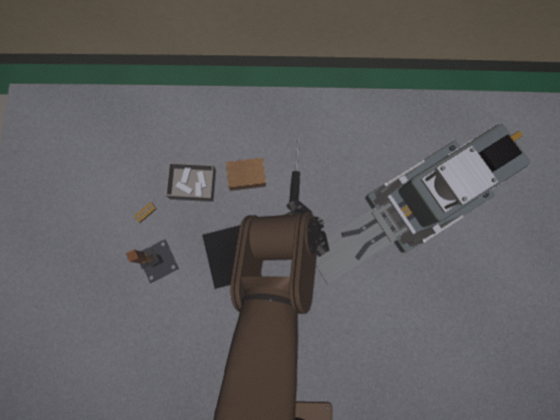

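```bash
python3 -c "
from rig import bot
print(bot.sense()['joint_vel'].round(3));print(bot.hand_in())"
```

```text
[-0.025 -0.006 -0.01   0.     0.001  0.003]
the job is handed in; nothing more can be done
None
```

I laid the terminal bar from the mat on the infeed table and pushed it along the guide with the stick. I then stood the stick back in its holder and pressed the gate shut. The job was handed in at about 36.5 s, well inside the 72 s limit; the hand-in gives no verdict.

**What the last checks showed:**
- **Bar:** I pushed it against the end stop until it took about 13 N along the feed and moved no further. The gripper never touched the bar while feeding. From the tool pose and my press-frame estimate, the stick's foot ended about 4 mm beyond where it should be with the bar home. I put that down to calibration and flex in the stick and grip. The push force and the picture, with the bar at the stop block, both say it is home, but I did not measure that directly.
- **Stick:** it stands upright in the pocket, as it did at the start.
- **Gate:** the top of its push bar reads 0.1436 m and 0.1439 m in the two cameras, against about 0.144 m when shut. It stopped against about 17 N of vertical force.
- **Screwdriver, carton and bin:** they look to be where they were in the first pictures; I judged this by eye.
- **Arm:** clear of everything, with the wrist force reading under 1 N.

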